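# Fetch the tube carrier with self-closing forceps

### The job

One of the three lidded tubs holds a metal tube carrier. Find it by taking off lids, then use the self-closing forceps (squeeze the handles to open the jaws, let them close by themselves on the carrier's upright fin) to lift the carrier out, keeping it level and touching it with nothing but the forceps, and set it down gently, flat in the empty bay of the tray. Hang the empty forceps back upright on their stand, and leave the other carrier, the bottle, the tip box and the jar where they are.

Things in the scene. Friction and masses are not known exactly. Their poses are not given: they have to be found in the camera images.
- tub_1: one of three identical white open-topped tubs, 110 (its x) x 90 (its y) x 66 mm high, walls and floor 4 mm, fixed to the bench. Origin: centre of its underside, z up. The carrier may be in any of them, under the lid
- tub_2: a tub like tub_1
- tub_3: a tub like tub_1
- lid_1_handle (a point): centre of the bar handle of the loose white lid (110 g) that starts on tub_1: bar along x, 60 mm long, 16 mm wide (y), 27 mm tall, on a plate 110 (x) x 90 (y) x 6 mm with a 5 mm deep locating step (96 x 76 mm, 3 mm play) below. The point is 26 mm above the lid's lowest face, 15 mm above the plate's top, 87 mm above the bench when on the tub; z up. Lids may be put down anywhere free
- lid_2_handle (a point): handle of the lid on tub_2, same as lid_1_handle
- lid_3_handle (a point): handle of the lid on tub_3, same as lid_1_handle
- carrier_mid (a point): centre, 27 mm above the underside, of the carrier to fetch (90 to 180 g): aluminium block 72 (x) x 40 (y) x 14 mm with an upright fin in its middle, 26 mm long (x), 10 mm thick (y), top 54 mm above the underside; eight capped tubes (tops at 23 mm, over 15 mm from the centre along x). Stands upright on the floor of one tub, its x along the tub's x give or take 0.25 rad. x along fin and block, z up
- neighbour_mid (a point): a second, identical carrier that already stands in one bay of the tray: same point and axes. Must stay put
- tray: fixed grey tray, 98 (x) x 120 (y) x 18 mm high, walls and floor 4 mm, parted by a 4 mm wall along its x into two bays of 90 (x) x 54 (y) mm. Origin: centre of its underside, z up
- bay (a point): the centre of the floor of the tray's empty bay (on the tray's +y side), 4 mm above the bench; axes as the tray's. The carrier fits only with its long side along the tray's x, either way round
- stand: fixed grey forceps stand: a 90 x 80 x 8 mm foot and two upright rails 60 mm long along its y, 14 mm thick, their middles at x = -24 and +24 mm (34 mm between them), tops 80 mm above the bench. The forceps hang with their collar on the two rail tops, jaws between the rails. Origin: centre of its underside, z up
- bottle: bystander: loose white bottle, 56 mm across, 130 mm tall, upright; origin at the centre of its underside
- tip_box: bystander: loose grey box, 100 (x) x 70 (y) x 55 mm; origin at the centre of its underside
- jar: bystander: loose glass jar, 48 mm across, 50 mm tall; origin at the centre of its underside
- forceps_grip (a point): self-closing steel forceps (160 g), loose, upright, jaws down, 150 mm tall: the point midway between the two black handle pads, 115 mm above the jaw tips; z up along the tool, y the way handles and jaws move. Pads: flat, square to y, 26 mm (x) x 36 mm (z). Collar 64 (x) x 40 (y) x 6 mm, underside 68 mm above the tips, rests on the stand. Heel 22 mm wide (y), top at 150 mm
- forceps_tip (a point): point between the tips of the forceps' jaws (lowest point of the tool); axes as forceps_grip. Each jaw is 16 mm wide (x), 5 mm thick (y), 42 mm long up from the tip; gap 4 mm when shut. With a 10 mm fin in the jaws the handle widths are 6 mm less: 60 mm over the pads when free, jaws let go below 44 mm, so carried at about 50 mm the fin stays gripped (about 9 N)
- carrier: the carrier to fetch as a whole; origin at the centre of its underside, see carrier_mid
- forceps: the forceps as a whole, origin at the jaw tips, axes as forceps_grip. Empty, the pads measure 66 mm over their outer faces; squeezed down to 50 mm they give softly (to 12 N) and the jaws stay shut, so carry at about 50 mm. Past that, at 16 N, jaws part 1 mm per mm of squeeze, to the stop at 30 mm, 19 N, gap 24 mm
- jaw_l (a joint): travel of one jaw, 0 shut to 0.010 m open; the other moves about alike
There are look-alikes about, which are no part of the job. What is shaped like the part that bears lid_1_handle but orange or yellow is not meant.

How it is judged:
By the outcome, as a careful person would: the job done as asked, in the order asked, and still so for the second after the job is handed in, with the robot touching nothing.
It also fails if it takes over 72 s, if anything falls off the work surface, if the arm or the gripper's body presses on something with over 40 N, if the wrist force passes 120 N, or if a joint passes its speed limit or range.

### The arm

A 7-joint arm with a two-finger parallel gripper is mounted at the origin on the work surface. World frame = base frame: x ahead of the robot, y to its left, z up, the work surface at z = 0. Lengths are in m, angles in rad, forces in N, time in s.
With the tool pointing down it reaches from about 0.4 to 0.925 m from the base axis. Payload 4.1 kg.
Tool frame: the origin (TCP) lies between the finger pads; the fingertips stand tips_ahead ahead of it and the grasp point (between the pads) lies 8 mm behind it (tips_ahead is the distance from the TCP to the fingertips, in m); x points along the fingers, y is the direction in which the jaws open and shut, and the axes are right-handed (so a half turn about x gives the same grasp; the last joint's range is limited). The gripper opens to 85 mm and grips with 20 to 120 N. Pads are 22 mm wide; open, the fingers measure 114 mm over their backs; the gripper's body (76 mm by 85 mm) begins 54 mm behind the grasp point. The pads swing forward as they close: fully open they stand 13 mm farther back than shut.
Start: joints at [-1.331, 0.398, 0.045, 1.537, -0.019, 1.207, -0.051], TCP at [0.216, 0.613, 0.242] pointing down, gripper open.
Joint ranges: [-2.82, 2.82], [-0.49, 2.23], [-1.37, 1.46], [0, 2.46], [-1.36, 4.5], [0.23, 2], [-2.94, 2.94]. Speed limits (rad/s): [2.57, 2.57, 3.14, 3.14, 3.14, 3.14, 3.14].

### API

Orientations are given as [roll, pitch, yaw] about the fixed x, y, z axes, in that order (R = Rz(yaw) Ry(pitch) Rx(roll)).
In Python, from rig import * gives the robot as it stands. The module is installed in compiled form; this text tells all that it offers.
- The arm moves only by the tool jog_arm, never from a script. Its argument "increments" is a list of rows, each an object of numbers: "grip": the finger opening in mm, from 0 to 85.4; "tx", "ty", "tz": the shift along the world's x, y, z in mm; "yaw": the turn about the world's z in degrees. In form: [{"grip": .., "tx": .., "ty": .., "tz": .., "yaw": ..}, ...]. A call has 1 to 8 rows; each row shifts and turns the pose as measured when the row begins; what a row does not reach is not made up. A row lasts 1/12 s, in which the tool goes at most 41.7 mm and 7.16 degrees, less where a joint would pass 70% of its speed; a pose out of reach is approached as far as the arm can. A call with a gripper value outside its range is refused whole. The fingers move at their own pace and stop on an object; "squeeze" is the grip in N (left out, the last holds). Time passes only in rows, so rows that do not move let the fingers close. It gives the time, the measured TCP pose, the force and the opening at its end, in the units of the state.
- read_state(): the state, without advancing time (a new reading comes with each control period).
- get_image(name): name is "scene" or "top" or "wrist"; returns a dict with "color" (384x512x3 uint8, red, green, blue), "range_z" (384x512 float32, m along the optical axis (not along the pixel's ray), 0 where there is no reading), "vertical_fov" (degrees; the focal length in pixels is half the picture's height over the tangent of half this angle, whatever the lens; pixels are square), "cx", "cy" (the principal point, pixels), "world_from_camera" (4x4, takes a point from camera to world coordinates). Camera axes: x right, y down, z forward; pixel columns grow to the right and rows downward; lengths in m; the calibration is good to about 2 mm. The wrist camera is an equidistant fisheye: a pixel r from the principal point sees the ray r / f radians off the axis. A picture is of the moment at which its call begins.
- finish_job(): hands the job in, once; it reports no verdict.
The state is a dict: "clock": time; "joints": joint angles; "joint_velocities": joint speeds; "tau": joint torques, N m; "ee_pos": TCP position; "tool_rot": TCP orientation; "contact_force": force on the tool from outside, world axes, zero at the start; "wrist_torque": the same for the moment, N m; "opening": opening from 0.0 (shut) to 1.0 (fully open).
Only numpy, scipy, OpenCV 4.12 (cv2) and the standard library are available. Lean on these libraries where they do the work, as an engineer would, in place of code of your own. Each camera call takes 0.05 s, during which the arm holds its last target.

## Working session

There is one attempt and no reset: what is moved stays moved. The work goes in short steps, Python scripts to look and compute and a tool call to move; the robot and the scene stay as the last step left them, time stands still between calls to the robot, and variables do not carry over. Pictures are saved under pics/ and viewed, and the job is handed in when it is done.

Besides the shell and the picture viewer there is one more tool, called by a JSON object that holds its "fn" and its "kwargs", one argument or row to a line. jog_arm: Moves the arm, as the interface text tells. Its arguments: {"type":"object","properties":{"increments":{"type":"array","items":{"type":"object","properties":{"grip":{"type":"number"},"tx":{"type":"number"},"ty":{"type":"number"},"tz":{"type":"number"},"yaw":{"type":"number"}}}},"squeeze":{"type":"number"}},"required":["increments"]}

```bash
mkdir -p pics; ls; cat > h.py <<'E'
from rig import *
import numpy as np, cv2
def save(name,fn):
    im=get_image(name); cv2.imwrite('pics/'+fn,im['color'][:,:,::-1]); np.savez('pics/'+fn[:-4]+'.npz',**im); return im
def load(fn): return dict(np.load('pics/'+fn+'.npz'))
def pts(im):
    """world xyz for each pixel from depth (pinhole)"""
    h,w=im['range_z'].shape; f=h/2/np.tan(np.radians(float(im['vertical_fov']))/2)
    u,v=np.meshgrid(np.arange(w),np.arange(h)); z=im['range_z']
    P=np.stack([(u-im['cx'])/f*z,(v-im['cy'])/f*z,z,np.ones_like(z)],-1)
    return (P@im['world_from_camera'].T)[...,:3]
E
python3 - <<'E'
from h import *
s=read_state(); print(s)
for n in ['scene','top','wrist']:
    im=save(n,n+'0.png'); print(n,im['vertical_fov'],im['cx'],im['cy'],im['world_from_camera'].round(3).tolist(),(im['range_z']>0).mean())
E
```

```text
pics
{'clock': 0.0, 'joints': array([-1.33097451,  0.39919711,  0.04500399,  1.53786988, -0.01872695,
        1.20685647, -0.05072365]), 'joint_velocities': array([-0.00091615,  0.00089583,  0.00145609, -0.00083885, -0.00022195,
        0.00039161, -0.0002128 ]), 'tau': array([-5.57139920e-04, -4.75110054e+01,  1.36431489e+00, -2.54224420e+01,
        1.14905904e-02,  9.11728246e-03, -5.78363469e-06]), 'ee_pos': array([0.2157992 , 0.61250076, 0.241264  ]), 'tool_rot': array([-1.5202799 ,  1.56888676, -1.85899519]), 'contact_force': array([-0.37563112,  0.30877843, -0.5168659 ]), 'wrist_torque': array([-0.00439931,  0.05421649, -0.04880167]), 'opening': 0.9992403147577831}
scene 44.997622504602816 256.5064061503747 190.09174092929143 [[0.696, 0.43, -0.575, 1.275], [0.718, -0.434, 0.544, -0.701], [-0.015, -0.792, -0.61, 0.859], [0.0, 0.0, 0.0, 1.0]] 0.995941162109375
top 50.47972799521759 257.2398864930533 191.024074051218 [[0.006, -0.992, 0.127, 0.443], [-1.0, -0.004, 0.017, -0.019], [-0.017, -0.127, -0.992, 1.078], [0.0, 0.0, 0.0, 1.0]] 0.9962412516276041
wrist 65.70646984690485 258.34716674222494 192.781733772671 [[0.332, 0.897, 0.292, 0.14], [0.943, -0.315, -0.103, 0.64], [-0.001, 0.309, -0.951, 0.373], [0.0, 0.0, 0.0, 1.0]] 0.9962209065755209
```

View pics/scene0.png

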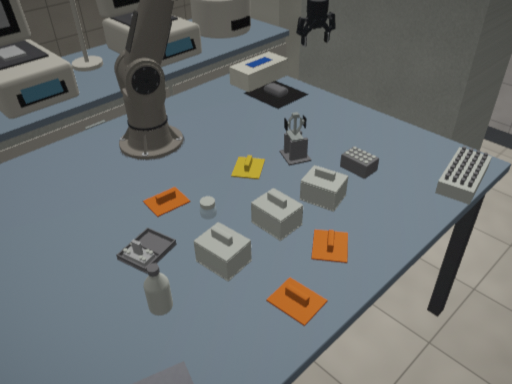

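View pics/top0.png

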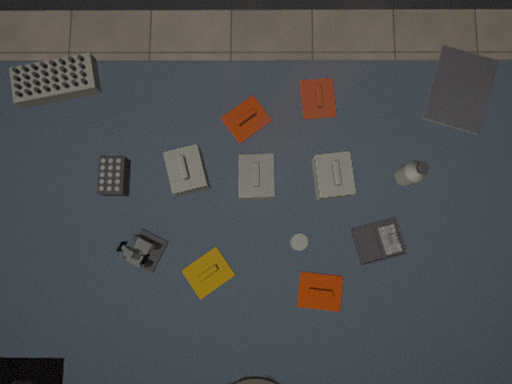

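View pics/wrist0.png

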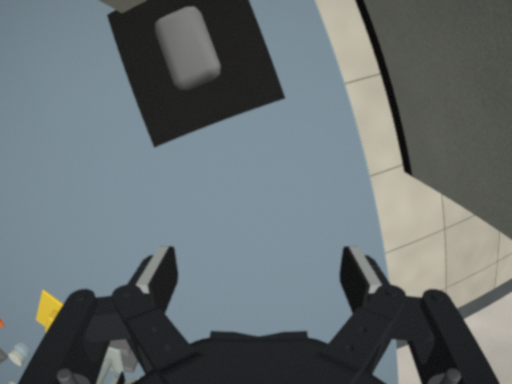

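The top view shows the tubs at about (185,170), (256,176) and (334,175), with the handles on top. The stand with the forceps is at (145,250), the tray at (378,241) with its empty bay on the left (+y) side, the jar at (299,242), the bottle at (410,172) and the tip box at (113,176). Next I'll measure them.

```bash
cat >> h.py <<'E'
def region(P,c,zlo,zhi,r=None,col=None,mask=None):
    m=(P[...,2]>zlo)&(P[...,2]<zhi)&(np.hypot(P[...,0]-c[0],P[...,1]-c[1])<r)
    if mask is not None: m&=mask
    return P[m]
def rect(Q):
    (c,s,a)=cv2.minAreaRect((Q[:,:2]*1000).astype(np.float32)); return np.round(c,1),np.round(s,1),round(a,1)
def toolaxes():
    from scipy.spatial.transform import Rotation as R
    s=read_state(); M=R.from_euler('xyz',s['tool_rot']).as_matrix(); return s['ee_pos'],M
E
python3 - <<'E'
from h import *
print(toolaxes())
T=load('top0');S=load('scene0')
PT=pts(T);PS=pts(S)
def at(u,v): return PT[v,u].round(3)
for n,(u,v) in dict(t1=(185,170),t2=(256,176),t3=(334,175),jar=(299,242),bottle=(420,168),tray=(365,245),neigh=(390,239),stand=(155,255),tip=(113,176),or1=(246,120),or2=(318,98),yel=(208,272),or3=(320,291)).items(): print(n,at(u,v))
for n,(u,v) in dict(t1=(185,170),t2=(256,176),t3=(334,175)).items():
    c=at(u,v)
    for P,nm in((PT,'top'),(PS,'scene')):
        Q=region(P,c,0.088,0.12,0.09); print(n,nm,'handle',len(Q),rect(Q),np.percentile(Q[:,2],[50,95]).round(4))
        Q=region(P,c,0.066,0.08,0.09); print('   plate',len(Q),rect(Q),np.median(Q[:,2]).round(4))
E
```

```text
(array([0.21587822, 0.61260582, 0.24149692]), array([[-3.90607442e-04,  3.32305676e-01,  9.43171663e-01],
       [-1.49004040e-03,  9.43170494e-01, -3.32305882e-01],
       [-9.99998814e-01, -1.53516503e-03,  1.26739468e-04]]))
t1 [0.62  0.176 0.098]
t2 [0.606 0.002 0.096]
t3 [ 0.61  -0.189  0.094]
jar [ 0.447 -0.106  0.05 ]
bottle [ 0.621 -0.384  0.13 ]
tray [ 0.44  -0.281  0.005]
neigh [ 0.456 -0.337  0.034]
stand [0.411 0.266 0.007]
tip [0.612 0.37  0.052]
or1 [0.767 0.031 0.033]
or2 [ 0.827 -0.16   0.033]
yel [0.371 0.122 0.039]
or3 [ 0.326 -0.158  0.039]
t1 top handle 167 (array([628.2, 181.7]), array([59.4, 16.5]), 15.0) [0.0994 0.1024]
   plate 1353 (array([628.6, 181.8]), array([110.9,  90.4]), 14.4) 0.073
t1 scene handle 121 (array([630. , 177.4]), array([59.8, 22.4]), 11.6) [0.0959 0.0993]
   plate 581 (array([630. , 176.9]), array([112.2,  96.8]), 12.2) 0.0709
t2 top handle 168 (array([611.3,   1.8]), array([59. , 14.8]), 0.3) [0.0994 0.1019]
   plate 1390 (array([611.9,   1.1]), array([110.2,  88.2]), 0.4) 0.0727
t2 scene handle 132 (array([613.7,  -2.2]), array([62.2, 18.9]), 1.3) [0.0965 0.0997]
   plate 740 (array([613.3,  -1.5]), array([113.2,  93.9]), 1.6) 0.071
t3 top handle 173 (array([ 615.2, -195.5]), array([58.8, 16.1]), 6.4) [0.0988 0.1021]
   plate 1382 (array([ 615.7, -195.6]), array([110.3,  90.5]), 6.7) 0.0725
t3 scene handle 166 (array([ 617.6, -199. ]), array([59.3, 19.7]), 3.1) [0.0966 0.0998]
   plate 985 (array([ 615.6, -198.8]), array([113.9,  93.8]), 6.2) 0.0712
```

```bash
python3 - <<'E'
from h import *
T=load('top0')['color'];S=load('scene0')['color']
a=cv2.resize(T[215:285,100:190],None,fx=6,fy=6,interpolation=cv2.INTER_CUBIC)
b=cv2.resize(S[100:180,250:350],None,fx=5,fy=5,interpolation=cv2.INTER_CUBIC)
cv2.imwrite('pics/c1.png',a[:,:,::-1]);cv2.imwrite('pics/c2.png',b[:,:,::-1])
a=cv2.resize(T[205:280,340:420],None,fx=6,fy=6,interpolation=cv2.INTER_CUBIC);cv2.imwrite('pics/c3.png',a[:,:,::-1])
E
```

```text
(no output)
```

View pics/c1.png

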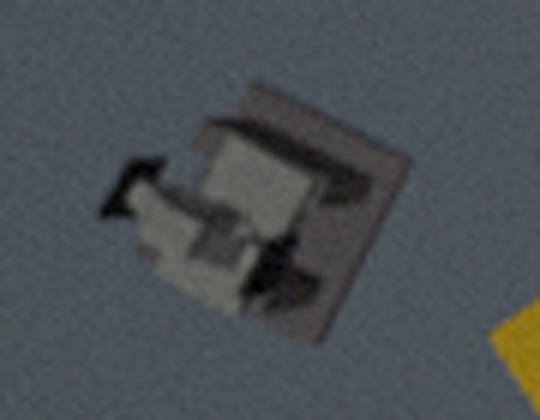

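View pics/c2.png

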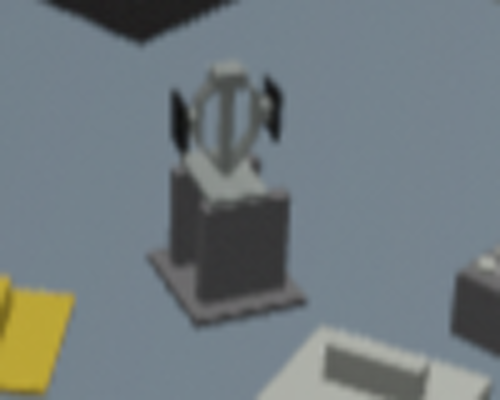

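View pics/c3.png

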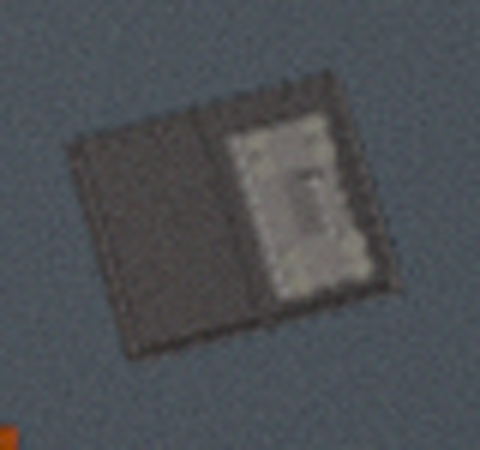

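```bash
python3 - <<'E'
from h import *
T=load('top0');S=load('scene0')
PT=pts(T);PS=pts(S)
c=np.array([0.43,0.28])
for P,im,nm in((PT,T,'top'),(PS,S,'scene')):
    for lo,hi in((.004,.013),(.078,.086),(.0835,.095),(.1,.15),(.155,.175)):
        Q=region(P,c,lo,hi,0.09)
        if len(Q)>5: print(nm,lo,hi,len(Q),rect(Q),np.median(Q,0).round(4))
    dark=im['color'].max(-1)<45
    Q=region(P,c,.1,.155,0.09,mask=dark); print(nm,'pads',len(Q))
    K=(Q*1000).round()
    # split
    if len(Q)>5:
        _,l,ce=cv2.kmeans(Q.astype(np.float32),2,None,(3,20,1e-6),5,cv2.KMEANS_PP_CENTERS)
        print(ce.round(4), 'mid',ce.mean(0).round(4), 'ang',np.degrees(np.arctan2(*(ce[1]-ce[0])[[1,0]])), [rect(Q[l[:,0]==i]) for i in(0,1)])
    ct=np.array([0.45,-0.31])
    for lo,hi in((-.001,.009),(.0145,.022),(.018,.028),(.045,.062)):
        Q=region(P,ct,lo,hi,0.085, mask=(im['color'].astype(int).sum(-1)<250) if hi<.023 else None)
        if lo<0:
            b=im['color'].astype(int); Q=region(P,ct,lo,hi,0.085,mask=(b[...,2]<b[...,0]+8))
        if len(Q)>5: print(nm,'tray',lo,hi,len(Q),rect(Q),np.median(Q,0).round(4))
    for n,cc,r in(('jar',(0.447,-.106),.06),('bottle',(0.60,-.37),.08),('tip',(.61,.37),.09)):
        Q=region(P,cc,.02,.2,r);print(nm,n,rect(Q),np.percentile(Q[:,2],98).round(3))
    for n,cc in (('o1',(.767,.031)),('o2',(.827,-.16)),('y',(.371,.122)),('o3',(.326,-.158))):
        b=im['color'].astype(int);Q=region(P,cc,-.01,.05,.12,mask=(b[...,0]-b[...,2]>50)); print(n,rect(Q),np.percentile(Q[:,2],[10,50,98]).round(3))
E
```

```text
top 0.004 0.013 571 (array([431.6, 280.9]), array([170. , 173.7]), 25.0) [0.4241 0.2673 0.0077]
top 0.078 0.086 178 (array([421.4, 287.5]), array([59.6, 65.4]), 64.4) [0.4348 0.2832 0.0838]
top 0.0835 0.095 274 (array([420.8, 287.6]), array([50.9, 64.2]), 64.1) [0.4299 0.2819 0.0867]
top 0.1 0.15 210 (array([419.3, 284.3]), array([66.8, 24.6]), 61.7) [0.4198 0.2789 0.1348]
top 0.155 0.175 86 (array([419.3, 284.4]), array([23. , 17.7]), 63.1) [0.4197 0.2831 0.1624]
top pads 100
[[0.4348 0.3066 0.1376]
 [0.4061 0.2569 0.1342]] mid [0.4205 0.2817 0.1359] ang -119.99978 [(array([434.8, 299.9]), array([32.7, 18.6]), 89.7), (array([414.5, 261.7]), array([34.4, 20.8]), 31.9)]
top tray -0.001 0.009 966 (array([ 453.2, -317.5]), array([ 98. , 126.8]), 15.5) [ 0.4471 -0.2964  0.0043]
top tray 0.0145 0.022 316 (array([ 450.5, -314.8]), array([ 98. , 121.9]), 15.1) [ 0.4487 -0.3151  0.0178]
top tray 0.018 0.028 361 (array([ 450.2, -314.5]), array([ 97.5, 120.5]), 14.7) [ 0.451  -0.3346  0.02  ]
top tray 0.045 0.062 61 (array([ 456.3, -342.4]), array([25.5, 11.2]), 15.5) [ 0.4557 -0.3404  0.0571]
[... 1440 characters left out ...]
(array([ 453.3, -319. ]), array([ 99.4, 119.1]), 15.1) [ 0.4672 -0.3496  0.0207]
scene tray 0.045 0.062 62 (array([ 457.4, -346.6]), array([30.2, 11. ]), 17.6) [ 0.4598 -0.347   0.0552]
scene jar (array([ 448.8, -111.3]), array([42.4, 44.3]), 49.9) 0.052
scene bottle (array([ 631. , -398.8]), array([55.3, 44. ]), 63.0) 0.13
scene tip (array([616.6, 370.5]), array([ 74.3, 102.4]), 88.9) 0.056
o1 (array([771.9,  33.6]), array([ 89.6, 127.6]), 36.9) [0.008 0.01  0.038]
o2 (array([ 831.2, -161.8]), array([118.3, 103.3]), 4.4) [0.008 0.011 0.038]
y (array([357.3, 134.6]), array([ 89.6, 148.3]), 35.7) [0.008 0.01  0.038]
o3 (array([ 316.6, -160.6]), array([121. , 108.7]), 85.0) [0.008 0.011 0.038]
```

```bash
python3 - <<'E'
import rig; print([n for n in dir(rig) if not n.startswith('_')]); print(getattr(rig,'tips_ahead',None))
E
```

```text
['Unreachable', 'finish_job', 'get_image', 'read_state', 'tips_ahead']
0.011
```

{"fn": "jog_arm", "kwargs": {
  "increments": [
    {"tx": 26,"ty": -27,"yaw": 4},
    {"tx": 26,"ty": -27,"yaw": 4},
    {"tx": 26,"ty": -27,"yaw": 4},
    {"tx": 26,"ty": -27,"yaw": 4},
    {"tx": 26,"ty": -27,"yaw": 4},
    {"tx": 26,"ty": -27,"yaw": 4},
    {"tx": 26,"ty": -27,"yaw": 4},
    {"tx": 26,"ty": -27,"yaw": 4}
  ]
}}

```text
validation failed for argument at $.in...
```

{"fn": "jog_arm", "kwargs": {
  "increments": [
    {"tx": 26,"ty": -27,"yaw": 2},
    {"tx": 26,"ty": -27},
    {"tx": 26,"ty": -27},
    {"tx": 26,"ty": -27},
    {"tx": 26,"ty": -27},
    {"tx": 26,"ty": -27},
    {"tx": 26,"ty": -27},
    {"tx": 23,"ty": -28}
  ]
}}

```text
validation failed for argument at $.in...
```

```bash
cat >> h.py <<'E'
def st():
    s=read_state(); p,M=toolaxes()
    print('t',round(s['clock'],2),'p',(p*1000).round(1),'yaw(jaw)',np.degrees(np.arctan2(M[1,1],M[0,1])).round(2),'tilt',M[:,0].round(4),'F',s['contact_force'].round(2),'open',round(s['opening']*85.4,1)); return s
def wpts(im):
    """fisheye wrist depth to world"""
    h,w=im['range_z'].shape; f=h/2/np.tan(np.radians(float(im['vertical_fov']))/2)
    u,v=np.meshgrid(np.arange(w),np.arange(h)); x=u-im['cx'];y=v-im['cy'];r=np.hypot(x,y)+1e-9;th=r/f
    z=im['range_z']; k=np.tan(th)/r
    P=np.stack([x*k*z,y*k*z,z,np.ones_like(z)],-1)
    return (P@im['world_from_camera'].T)[...,:3]
E
python3 - <<'E'
from h import *
st(); W=save('wrist','w1.png'); P=wpts(W); print(W['world_from_camera'].round(3).tolist())
c=(.629,.18)
Q=region(P,c,.088,.12,.09); print(len(Q),len(Q) and (rect(Q),np.median(Q[:,2])))
Q=region(P,c,.066,.08,.09); print(len(Q),len(Q) and (rect(Q),np.median(Q[:,2])))
E
```

```text
t 0.15 p [215.9 612.6 241.5] yaw(jaw) 70.59 tilt [-4.0e-04 -1.5e-03 -1.0e+00] F [-1.15  0.08 -0.08] open 85.4
[[0.332, 0.897, 0.292, 0.14], [0.943, -0.315, -0.103, 0.64], [-0.0, 0.309, -0.951, 0.373], [0.0, 0.0, 0.0, 1.0]]
0 0
0 0
```

View pics/w1.png

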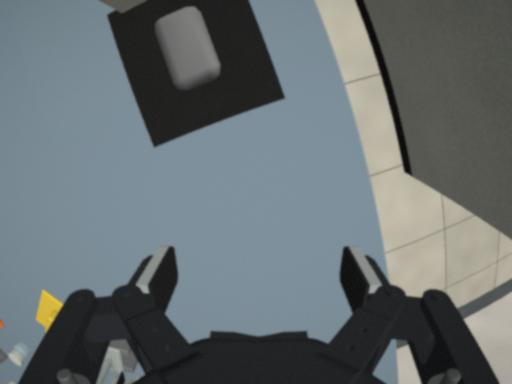

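The arm hasn't moved; the call failed validation. I'll try again with every field given in each row.

{"fn": "jog_arm", "kwargs": {
  "increments": [
    {"grip": 85,"tx": 26,"ty": -27,"tz": 0,"yaw": 4},
    {"grip": 85,"tx": 26,"ty": -27,"tz": 0,"yaw": 4},
    {"grip": 85,"tx": 26,"ty": -27,"tz": 0,"yaw": 4},
    {"grip": 85,"tx": 26,"ty": -27,"tz": 0,"yaw": 4},
    {"grip": 85,"tx": 26,"ty": -27,"tz": 0,"yaw": 4},
    {"grip": 85,"tx": 26,"ty": -27,"tz": 0,"yaw": 4},
    {"grip": 85,"tx": 26,"ty": -27,"tz": 0,"yaw": 4},
    {"grip": 85,"tx": 26,"ty": -27,"tz": 0,"yaw": 4}
  ]
}}

```text
clock: 0.87
ee_pos: [0.4172, 0.3951, 0.239]
tool_rot: [3.134, 1.562, -2.879]
contact_force: [1.5, 0.3, -1.0]
opening: 0.997
```

{"fn": "jog_arm", "kwargs": {
  "increments": [
    {"grip": 85,"tx": 26,"ty": -27,"tz": 0,"yaw": 2},
    {"grip": 85,"tx": 26,"ty": -27,"tz": 0,"yaw": 0},
    {"grip": 85,"tx": 26,"ty": -27,"tz": 0,"yaw": 0},
    {"grip": 85,"tx": 26,"ty": -27,"tz": 0,"yaw": 0},
    {"grip": 85,"tx": 26,"ty": -27,"tz": 0,"yaw": 0},
    {"grip": 85,"tx": 26,"ty": -27,"tz": 0,"yaw": 0},
    {"grip": 85,"tx": 26,"ty": -27,"tz": 0,"yaw": 0},
    {"grip": 85,"tx": 26,"ty": -27,"tz": 0,"yaw": 0}
  ]
}}

```text
clock: 1.53
ee_pos: [0.6327, 0.1661, 0.2388]
tool_rot: [3.032, 1.562, -2.94]
contact_force: [0.1, 1.7, 0.1]
opening: 0.999
```

```bash

python3 - <<'E'
from h import *
st(); W=save('wrist','w1.png'); P=wpts(W); print(W['world_from_camera'].round(3).tolist())
c=(.629,.18)
Q=region(P,c,.088,.12,.09); print(len(Q),len(Q) and (rect(Q),np.median(Q[:,2])))
Q=region(P,c,.066,.08,.09); print(len(Q),len(Q) and (rect(Q),np.median(Q[:,2])))
E
```

```text
t 1.53 p [632.7 166.1 238.8] yaw(jaw) 107.83 tilt [-0.0089 -0.0018 -1.    ] F [0.1  1.65 0.06] open 85.3
[[-0.307, 0.908, 0.286, 0.557], [0.952, 0.292, 0.094, 0.143], [0.002, 0.301, -0.953, 0.371], [0.0, 0.0, 0.0, 1.0]]
1012 ((array([628.3, 182.6]), array([59.9, 16.1]), 14.8), np.float64(0.09853830397321095))
7465 ((array([627.7, 182.4]), array([110.2,  90.7]), 14.7), np.float64(0.07183968253759704))
```

View pics/w1.png

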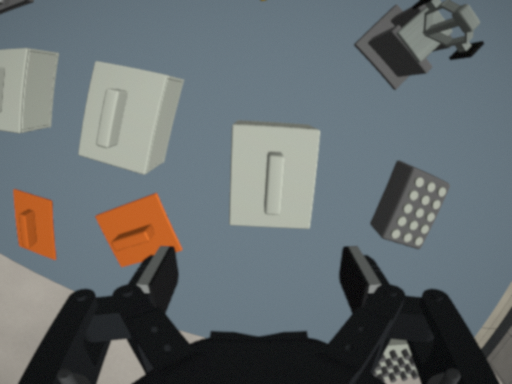

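{"fn": "jog_arm", "kwargs": {
  "increments": [
    {"grip": 85,"tx": -4,"ty": 16,"tz": -10,"yaw": -3},
    {"grip": 60,"tx": 0,"ty": 0,"tz": -30,"yaw": 0},
    {"grip": 60,"tx": 0,"ty": 0,"tz": -30,"yaw": 0},
    {"grip": 60,"tx": 0,"ty": 0,"tz": -25,"yaw": 0},
    {"grip": 60,"tx": 0,"ty": 0,"tz": -10,"yaw": 0},
    {"grip": 60,"tx": 0,"ty": 0,"tz": 0,"yaw": 0}
  ]
}}

```text
clock: 2.08
ee_pos: [0.6388, 0.1638, 0.131]
tool_rot: [-1.595, 1.559, -1.365]
contact_force: [-0.5, -0.4, 0.3]
opening: 0.699
```

```bash

python3 - <<'E'
from h import *
st()
E
```

```text
t 2.08 p [638.8 163.8 131. ] yaw(jaw) 103.17 tilt [ 0.0025 -0.0119 -0.9999] F [-0.55 -0.43  0.35] open 59.7
```

{"fn": "jog_arm", "kwargs": {
  "increments": [
    {"grip": 60,"tx": -5,"ty": 9,"tz": -5,"yaw": 1.5},
    {"grip": 60,"tx": -5,"ty": 9,"tz": -5,"yaw": 0},
    {"grip": 60,"tx": 0,"ty": 0,"tz": 0,"yaw": 0},
    {"grip": 60,"tx": 0,"ty": 0,"tz": 0,"yaw": 0}
  ]
}}

```text
clock: 2.42
ee_pos: [0.6289, 0.1854, 0.1233]
tool_rot: [-1.254, 1.559, -0.994]
contact_force: [0.6, -0.4, 1.2]
opening: 0.706
```

```bash

python3 - <<'E'
from h import *
st()
E
```

```text
t 2.42 p [628.9 185.4 123.3] yaw(jaw) 104.9 tilt [ 0.0063 -0.0097 -0.9999] F [ 0.61 -0.44  1.25] open 60.3
```

{"fn": "jog_arm", "kwargs": {
  "increments": [
    {"grip": 60,"tx": 0,"ty": -3,"tz": -12,"yaw": 0},
    {"grip": 60,"tx": 0,"ty": 0,"tz": -12,"yaw": 0},
    {"grip": 60,"tx": 0,"ty": 0,"tz": -8,"yaw": 0},
    {"grip": 40,"tx": 0,"ty": 0,"tz": 0,"yaw": 0},
    {"grip": 30,"tx": 0,"ty": 0,"tz": 0,"yaw": 0}
  ]
}}

```text
clock: 2.83
ee_pos: [0.6304, 0.1833, 0.0909]
tool_rot: [-0.863, 1.557, -0.602]
contact_force: [0.1, 0.6, 0.8]
opening: 0.438
```

```bash

python3 - <<'E'
from h import *
st()
E
```

```text
t 2.83 p [630.4 183.3  90.9] yaw(jaw) 104.97 tilt [ 0.0114 -0.0079 -0.9999] F [0.14 0.62 0.79] open 37.4
```

{"fn": "jog_arm", "kwargs": {
  "increments": [
    {"grip": 20,"tx": -1,"ty": 0,"tz": -2,"yaw": 0},
    {"grip": 5,"tx": 0,"ty": 0,"tz": 0,"yaw": 0},
    {"grip": 5,"tx": 0,"ty": 0,"tz": 0,"yaw": 0},
    {"grip": 5,"tx": 0,"ty": 0,"tz": 0,"yaw": 0},
    {"grip": 5,"tx": 0,"ty": 0,"tz": 0,"yaw": 0}
  ],
  "squeeze": 40
}}

```text
clock: 3.25
ee_pos: [0.6297, 0.1821, 0.0886]
tool_rot: [-0.908, 1.557, -0.648]
contact_force: [0.5, 0.1, -1.7]
opening: 0.177
```

```bash

python3 - <<'E'
from h import *
st()
E
```

```text
t 3.25 p [629.7 182.1  88.6] yaw(jaw) 104.87 tilt [ 0.0112 -0.0085 -0.9999] F [ 0.53  0.15 -1.68] open 15.1
```

{"fn": "jog_arm", "kwargs": {
  "increments": [
    {"grip": 5,"tx": 0,"ty": 0,"tz": 12,"yaw": 0},
    {"grip": 5,"tx": 0,"ty": 0,"tz": 18,"yaw": 0},
    {"grip": 5,"tx": 10,"ty": 0,"tz": 15,"yaw": 0},
    {"grip": 5,"tx": 25,"ty": 3,"tz": 0,"yaw": 0},
    {"grip": 5,"tx": 30,"ty": 3,"tz": 0,"yaw": 0},
    {"grip": 5,"tx": 30,"ty": 3,"tz": 0,"yaw": 0},
    {"grip": 5,"tx": 20,"ty": 3,"tz": 0,"yaw": 0},
    {"grip": 5,"tx": 10,"ty": 3,"tz": 0,"yaw": 0}
  ]
}}

```text
clock: 3.92
ee_pos: [0.7561, 0.1977, 0.1436]
tool_rot: [-0.859, 1.557, -0.597]
contact_force: [0.0, -0.6, -1.5]
opening: 0.176
```

```bash

python3 - <<'E'
from h import *
st(); T=save('top','t2.png'); save('wrist','w2.png')
cv2.imwrite('pics/c4.png',cv2.resize(T['color'][60:280,90:400],None,fx=2.5,fy=2.5)[:,:,::-1])
E
```

```text
t 3.92 p [756.1 197.7 143.6] yaw(jaw) 104.98 tilt [ 0.011  -0.0075 -0.9999] F [ 0.04 -0.63 -1.51] open 15.1
```

View pics/c4.png

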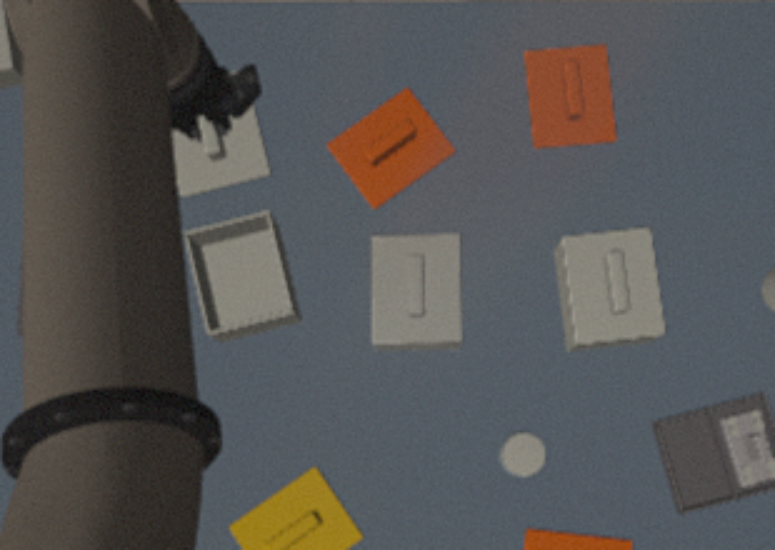

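View pics/w2.png

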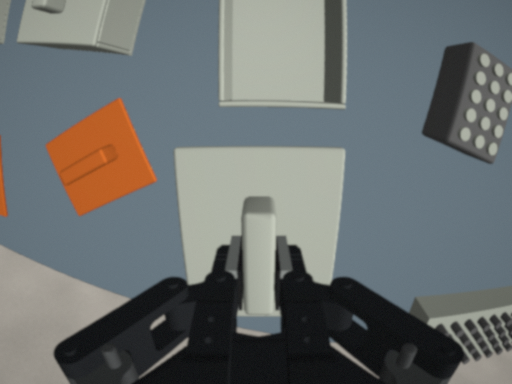

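Tub 1 is empty. I'll set its lid down at about (0.79, 0.20).

{"fn": "jog_arm", "kwargs": {
  "increments": [
    {"grip": 5,"tx": 20,"ty": 2,"tz": -10,"yaw": 0},
    {"grip": 5,"tx": 12,"ty": 0,"tz": -25,"yaw": 0},
    {"grip": 5,"tx": 0,"ty": 0,"tz": -25,"yaw": 0},
    {"grip": 5,"tx": 0,"ty": 0,"tz": -25,"yaw": 0},
    {"grip": 5,"tx": 0,"ty": 0,"tz": -10,"yaw": 0},
    {"grip": 5,"tx": 0,"ty": 0,"tz": -3,"yaw": 0},
    {"grip": 5,"tx": 0,"ty": 0,"tz": 0,"yaw": 0}
  ]
}}

```text
clock: 4.6
ee_pos: [0.7839, 0.2007, 0.0476]
tool_rot: [-0.87, 1.56, -0.607]
contact_force: [0.3, -0.2, -1.5]
opening: 0.177
```

```bash

python3 - <<'E'
from h import *
st()
E
```

```text
t 4.6 p [783.9 200.7  47.6] yaw(jaw) 105.09 tilt [ 0.0088 -0.0061 -0.9999] F [ 0.28 -0.2  -1.47] open 15.1
```

{"fn": "jog_arm", "kwargs": {
  "increments": [
    {"grip": 5,"tx": 0,"ty": 0,"tz": -8,"yaw": 0},
    {"grip": 5,"tx": 0,"ty": 0,"tz": -6,"yaw": 0},
    {"grip": 5,"tx": 0,"ty": 0,"tz": -4,"yaw": 0},
    {"grip": 5,"tx": 0,"ty": 0,"tz": -2,"yaw": 0},
    {"grip": 5,"tx": 0,"ty": 0,"tz": -1,"yaw": 0}
  ]
}}

```text
clock: 5.02
ee_pos: [0.7861, 0.2019, 0.0316]
tool_rot: [-0.475, 1.554, -0.211]
contact_force: [0.2, -0.0, -1.8]
opening: 0.181
```

```bash

python3 - <<'E'
from h import *
st()
E
```

```text
t 5.02 p [786.1 201.9  31.6] yaw(jaw) 105.12 tilt [ 0.0164 -0.0035 -0.9999] F [ 0.2  -0.05 -1.82] open 15.5
```

{"fn": "jog_arm", "kwargs": {
  "increments": [
    {"grip": 5,"tx": 0,"ty": 0,"tz": -2,"yaw": 0},
    {"grip": 5,"tx": 0,"ty": 0,"tz": -2,"yaw": 0},
    {"grip": 30,"tx": 0,"ty": 0,"tz": 0,"yaw": 0},
    {"grip": 60,"tx": 0,"ty": 0,"tz": 0,"yaw": 0},
    {"grip": 60,"tx": 0,"ty": 0,"tz": 20,"yaw": 0},
    {"grip": 60,"tx": 0,"ty": 0,"tz": 35,"yaw": 0},
    {"grip": 60,"tx": 0,"ty": 0,"tz": 35,"yaw": 0}
  ]
}}

```text
clock: 5.6
ee_pos: [0.7806, 0.2007, 0.1103]
tool_rot: [-1.702, 1.563, -1.438]
contact_force: [0.4, 0.0, 0.0]
opening: 0.703
```

```bash

python3 - <<'E'
from h import *
st()
E
```

```text
t 5.6 p [780.6 200.7 110.3] yaw(jaw) 105.12 tilt [ 0.001  -0.0078 -1.    ] F [0.43 0.03 0.03] open 60.0
```

{"fn": "jog_arm", "kwargs": {
  "increments": [
    {"grip": 60,"tx": -10,"ty": -12,"tz": 20,"yaw": -3},
    {"grip": 60,"tx": -25,"ty": -30,"tz": 10,"yaw": -3},
    {"grip": 60,"tx": -25,"ty": -30,"tz": 0,"yaw": -3},
    {"grip": 60,"tx": -25,"ty": -30,"tz": 0,"yaw": -3},
    {"grip": 60,"tx": -25,"ty": -30,"tz": 0,"yaw": -2},
    {"grip": 60,"tx": -22,"ty": -26,"tz": 0,"yaw": 0},
    {"grip": 60,"tx": -10,"ty": -12,"tz": 0,"yaw": 0},
    {"grip": 60,"tx": 0,"ty": 0,"tz": 0,"yaw": 0}
  ]
}}

```text
clock: 6.27
ee_pos: [0.6398, 0.0285, 0.1588]
tool_rot: [-0.05, 1.54, -0.039]
contact_force: [0.2, -0.0, 0.3]
opening: 0.704
```

```bash

python3 - <<'E'
from h import *
st()
E
```

```text
t 6.27 p [639.8  28.5 158.8] yaw(jaw) 90.59 tilt [ 0.0306 -0.0012 -0.9995] F [ 0.2  -0.01  0.33] open 60.1
```

{"fn": "jog_arm", "kwargs": {
  "increments": [
    {"grip": 60,"tx": -14,"ty": -14,"tz": -10,"yaw": 0},
    {"grip": 60,"tx": -12,"ty": -12,"tz": -15,"yaw": 0},
    {"grip": 60,"tx": 0,"ty": 0,"tz": -10,"yaw": 0},
    {"grip": 60,"tx": 0,"ty": 0,"tz": 0,"yaw": 0},
    {"grip": 60,"tx": 0,"ty": 0,"tz": 0,"yaw": 0}
  ]
}}

```text
clock: 6.68
ee_pos: [0.6182, 0.0044, 0.1269]
tool_rot: [0.042, 1.529, 0.052]
contact_force: [1.0, 0.4, -0.5]
opening: 0.703
```

```bash

python3 - <<'E'
from h import *
st()
E
```

```text
t 6.68 p [618.2   4.4 126.9] yaw(jaw) 90.61 tilt [ 0.0418  0.0022 -0.9991] F [ 1.    0.35 -0.52] open 60.0
```

{"fn": "jog_arm", "kwargs": {
  "increments": [
    {"grip": 60,"tx": -5,"ty": -3,"tz": -12,"yaw": 0},
    {"grip": 50,"tx": 0,"ty": 0,"tz": -14,"yaw": 0},
    {"grip": 40,"tx": 0,"ty": 0,"tz": -10,"yaw": 0},
    {"grip": 30,"tx": 0,"ty": 0,"tz": 0,"yaw": 0},
    {"grip": 25,"tx": 0,"ty": 0,"tz": 0,"yaw": 0}
  ]
}}

```text
clock: 7.1
ee_pos: [0.6209, 0.0082, 0.0924]
tool_rot: [0.068, 1.52, 0.088]
contact_force: [-1.0, -2.6, 1.6]
opening: 0.294
```

```bash

python3 - <<'E'
from h import *
st()
E
```

```text
t 7.1 p [620.9   8.2  92.4] yaw(jaw) 91.13 tilt [ 0.0506  0.0045 -0.9987] F [-1.02 -2.59  1.61] open 25.1
```

{"fn": "jog_arm", "kwargs": {
  "increments": [
    {"grip": 40,"tx": -5,"ty": -4,"tz": 0,"yaw": 0},
    {"grip": 40,"tx": -3,"ty": -3,"tz": -2,"yaw": 0},
    {"grip": 40,"tx": 0,"ty": 0,"tz": -1,"yaw": 0}
  ]
}}

```text
clock: 7.35
ee_pos: [0.6144, 0.0022, 0.0909]
tool_rot: [0.08, 1.517, 0.101]
contact_force: [-0.3, 0.2, -0.2]
opening: 0.472
```

```bash

python3 - <<'E'
from h import *
st()
E
```

```text
t 7.35 p [614.4   2.2  90.9] yaw(jaw) 91.23 tilt [ 0.0539  0.0055 -0.9985] F [-0.35  0.19 -0.17] open 40.3
```

{"fn": "jog_arm", "kwargs": {
  "increments": [
    {"grip": 20,"tx": 0,"ty": 0,"tz": 0,"yaw": 0},
    {"grip": 5,"tx": 0,"ty": 0,"tz": 0,"yaw": 0},
    {"grip": 5,"tx": 0,"ty": 0,"tz": 0,"yaw": 0},
    {"grip": 5,"tx": 0,"ty": 0,"tz": 0,"yaw": 0},
    {"grip": 5,"tx": 0,"ty": 0,"tz": 0,"yaw": 0}
  ]
}}

```text
clock: 7.77
ee_pos: [0.6148, 0.0026, 0.0921]
tool_rot: [0.101, 1.514, 0.122]
contact_force: [-0.7, -0.3, -0.5]
opening: 0.177
```

```bash

python3 - <<'E'
from h import *
st(); print(read_state()['joints'].round(3))
E
```

```text
t 7.77 p [614.8   2.6  92.1] yaw(jaw) 91.2 tilt [ 0.056   0.0069 -0.9984] F [-0.75 -0.32 -0.5 ] open 15.1
[-0.275  0.471  0.262  1.821 -0.168  0.814  1.661]
```

{"fn": "jog_arm", "kwargs": {
  "increments": [
    {"grip": 5,"tx": 0,"ty": 0,"tz": 12,"yaw": 0},
    {"grip": 5,"tx": 0,"ty": 0,"tz": 20,"yaw": 0},
    {"grip": 5,"tx": 0,"ty": 0,"tz": 20,"yaw": 0},
    {"grip": 5,"tx": 0,"ty": 0,"tz": 10,"yaw": 0},
    {"grip": 5,"tx": 0,"ty": 0,"tz": 0,"yaw": 0}
  ]
}}

```text
clock: 8.18
ee_pos: [0.613, 0.0028, 0.157]
tool_rot: [0.105, 1.518, 0.126]
contact_force: [0.1, 0.2, -0.4]
opening: 0.178
```

```bash

python3 - <<'E'
from h import *
st(); print(read_state()['joints'].round(3)); save('scene','s3.png'); save('wrist','w3.png')
E
```

```text
t 8.18 p [613.    2.8 157. ] yaw(jaw) 91.2 tilt [ 0.0519  0.0066 -0.9986] F [ 0.12  0.24 -0.39] open 15.2
[-0.294  0.393  0.283  1.771 -0.138  0.944  1.636]
```

View pics/s3.png

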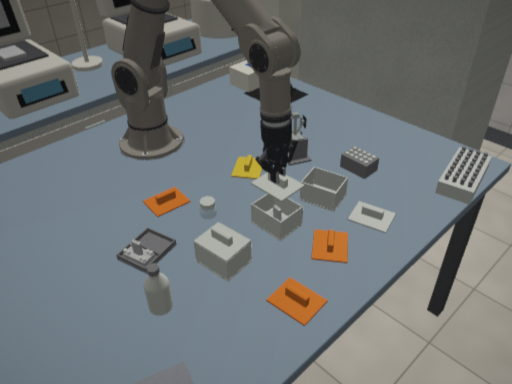

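View pics/w3.png

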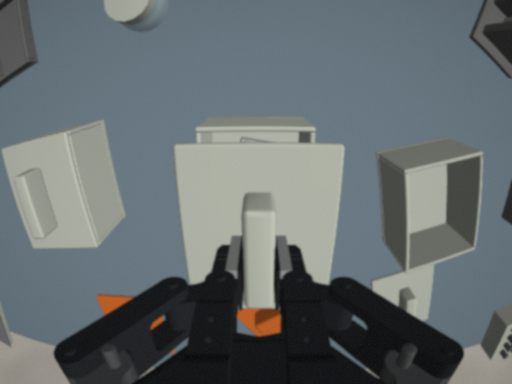

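The scene view at (277,210) shows a carrier with its fin in the opened tub 2, so I've found it. I'll set lid 2 down at about (0.46, 0.01).

{"fn": "jog_arm", "kwargs": {
  "increments": [
    {"grip": 5,"tx": -15,"ty": 1,"tz": 0,"yaw": 0},
    {"grip": 5,"tx": -25,"ty": 1,"tz": 0,"yaw": 0},
    {"grip": 5,"tx": -25,"ty": 1,"tz": 0,"yaw": 0},
    {"grip": 5,"tx": -25,"ty": 1,"tz": 0,"yaw": 0},
    {"grip": 5,"tx": -22,"ty": 1,"tz": 0,"yaw": 0},
    {"grip": 5,"tx": -12,"ty": 1,"tz": 0,"yaw": 0},
    {"grip": 5,"tx": 0,"ty": 0,"tz": 0,"yaw": 0}
  ]
}}

```text
clock: 8.87
ee_pos: [0.4773, 0.0087, 0.1463]
tool_rot: [0.076, 1.536, 0.098]
contact_force: [-0.2, 0.3, -1.0]
opening: 0.174
```

```bash

python3 - <<'E'
from h import *
st(); print(read_state()['joints'].round(3)); T=save('top','t3.png')
cv2.imwrite('pics/c5.png',cv2.resize(T['color'][130:230,210:310],None,fx=6,fy=6,interpolation=cv2.INTER_CUBIC)[:,:,::-1])
P=pts(T)
c=(.6116,.0015)
Q=region(P,c,.048,.064,.045); print(rect(Q),np.median(Q,0))
Q=region(P,c,.012,.035,.05); print(rect(Q),np.median(Q,0))
Q=region(P,c,.062,.07,.08); print('rim',rect(Q))
E
```

```text
t 8.87 p [477.3   8.7 146.3] yaw(jaw) 91.23 tilt [ 0.0347  0.0034 -0.9994] F [-0.21  0.28 -0.99] open 14.9
[-0.368  0.181  0.289  2.076 -0.069  0.858  1.552]
(array([613.2,   1.2]), array([24.6, 83.3]), 1.4) [0.6145475  0.00129364 0.05850933]
(array([614.9,  13.3]), array([64.8, 72.1]), 82.3) [0.61103347 0.00311723 0.01984653]
rim (array([612.2,   1.1]), array([109.6,  88.7]), 0.6)
```

View pics/c5.png

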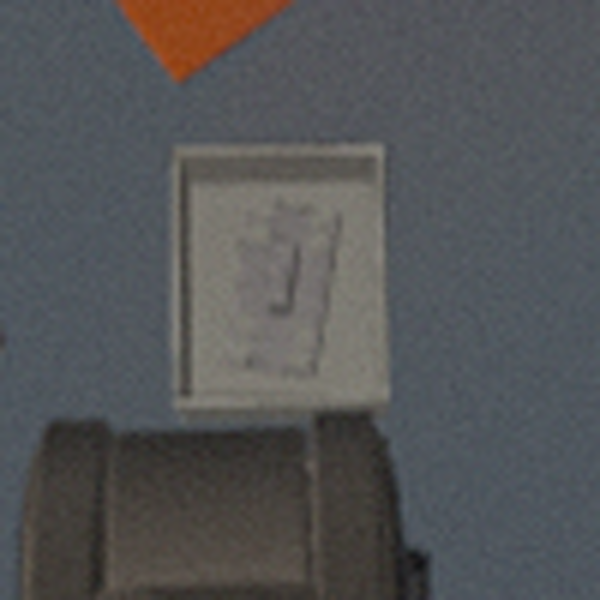

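{"fn": "jog_arm", "kwargs": {
  "increments": [
    {"grip": 5,"tx": -12,"ty": 0,"tz": -10,"yaw": 0},
    {"grip": 5,"tx": -5,"ty": 0,"tz": -25,"yaw": 0},
    {"grip": 5,"tx": 0,"ty": 0,"tz": -25,"yaw": 0},
    {"grip": 5,"tx": 0,"ty": 0,"tz": -20,"yaw": 0},
    {"grip": 5,"tx": 0,"ty": 0,"tz": -8,"yaw": 0},
    {"grip": 5,"tx": 0,"ty": 0,"tz": -5,"yaw": 0},
    {"grip": 5,"tx": 0,"ty": 0,"tz": 0,"yaw": 0}
  ]
}}

```text
clock: 9.5
ee_pos: [0.4697, 0.0086, 0.0501]
tool_rot: [0.029, 1.525, 0.051]
contact_force: [-0.4, -0.2, -1.7]
opening: 0.172
```

```bash

python3 - <<'E'
from h import *
st(); print(read_state()['joints'].round(3))
E
```

```text
t 9.5 p [469.7   8.6  50.1] yaw(jaw) 91.24 tilt [ 0.0458  0.0023 -0.9989] F [-0.44 -0.17 -1.73] open 14.7
[-0.335  0.324  0.258  2.176 -0.139  0.61   1.614]
```

{"fn": "jog_arm", "kwargs": {
  "increments": [
    {"grip": 5,"tx": 0,"ty": 0,"tz": -7,"yaw": 0},
    {"grip": 5,"tx": 0,"ty": 0,"tz": -5,"yaw": 0},
    {"grip": 5,"tx": 0,"ty": 0,"tz": -4,"yaw": 0},
    {"grip": 5,"tx": 0,"ty": 0,"tz": -2,"yaw": 0},
    {"grip": 5,"tx": 0,"ty": 0,"tz": -2,"yaw": 0}
  ]
}}

```text
clock: 9.92
ee_pos: [0.4743, 0.0088, 0.0311]
tool_rot: [0.039, 1.517, 0.06]
contact_force: [-0.0, -0.2, -1.2]
opening: 0.175
```

```bash

python3 - <<'E'
from h import *
st(); print(read_state()['joints'].round(3))
E
```

```text
t 9.92 p [474.3   8.8  31.1] yaw(jaw) 91.24 tilt [ 0.0533  0.0032 -0.9986] F [-0.   -0.23 -1.23] open 14.9
[-0.32   0.363  0.245  2.181 -0.16   0.559  1.632]
```

{"fn": "jog_arm", "kwargs": {
  "increments": [
    {"grip": 5,"tx": 0,"ty": 0,"tz": -1,"yaw": 0},
    {"grip": 30,"tx": 0,"ty": 0,"tz": 0,"yaw": 0},
    {"grip": 60,"tx": 0,"ty": 0,"tz": 0,"yaw": 0},
    {"grip": 85,"tx": 0,"ty": 0,"tz": 20,"yaw": 0},
    {"grip": 85,"tx": 0,"ty": 0,"tz": 35,"yaw": 0},
    {"grip": 85,"tx": 0,"ty": 0,"tz": 35,"yaw": 0},
    {"grip": 85,"tx": 0,"ty": 0,"tz": 35,"yaw": 0},
    {"grip": 85,"tx": 0,"ty": 10,"tz": 35,"yaw": -2}
  ]
}}

```text
clock: 10.58
ee_pos: [0.4679, 0.0161, 0.191]
tool_rot: [-0.034, 1.532, -0.052]
contact_force: [1.8, 0.5, -0.5]
opening: 0.997
```

```bash

python3 - <<'E'
from h import *
st(); print(read_state()['joints'].round(3))
E
```

```text
t 10.58 p [467.9  16.1 191. ] yaw(jaw) 88.98 tilt [ 0.0387 -0.002  -0.9992] F [ 1.83  0.48 -0.48] open 85.1
[-0.414  0.102  0.303  2.05  -0.029  0.956  1.457]
```

{"fn": "jog_arm", "kwargs": {
  "increments": [
    {"grip": 85,"tx": -6,"ty": 20,"tz": 20,"yaw": -3},
    {"grip": 85,"tx": -6,"ty": 28,"tz": 10,"yaw": -4},
    {"grip": 85,"tx": -6,"ty": 28,"tz": 0,"yaw": -4},
    {"grip": 85,"tx": -6,"ty": 28,"tz": 0,"yaw": -4},
    {"grip": 85,"tx": -6,"ty": 28,"tz": 0,"yaw": -4},
    {"grip": 85,"tx": -6,"ty": 28,"tz": 0,"yaw": -4},
    {"grip": 85,"tx": -6,"ty": 20,"tz": 0,"yaw": -3},
    {"grip": 85,"tx": 0,"ty": 0,"tz": 0,"yaw": 0}
  ]
}}

```text
clock: 11.25
ee_pos: [0.4303, 0.2054, 0.2375]
tool_rot: [0.293, 1.504, -0.21]
contact_force: [-0.8, 0.2, -0.4]
opening: 0.996
```

```bash

python3 - <<'E'
from h import *
st(); print(read_state()['joints'].round(3)); W=save('wrist','w4.png');T=save('top','t4.png');P=wpts(W); np.save('pics/P4.npy',P)
c=(.42,.283)
for lo,hi in((.082,.095),(.1,.155),(.156,.175)):
    Q=region(P,c,lo,hi,.07); print(lo,len(Q), len(Q) and (rect(Q),np.median(Q,0).round(4)))
E
```

```text
t 11.25 p [430.3 205.4 237.5] yaw(jaw) 61.27 tilt [ 0.0649 -0.0138 -0.9978] F [-0.82  0.19 -0.43] open 85.1
[-0.683  0.06   0.121  1.979  0.045  1.056  0.485]
0.082 1670 ((array([418.7, 285.4]), array([40.8, 64.4]), 62.1), array([0.4072, 0.2863, 0.0858]))
0.1 1621 ((array([418.7, 285.1]), array([66.5, 26.4]), 61.4), array([0.4132, 0.2764, 0.1392]))
0.156 716 ((array([418.5, 285. ]), array([22. , 18.5]), 63.3), array([0.4175, 0.2845, 0.1615]))
```

View pics/w4.png

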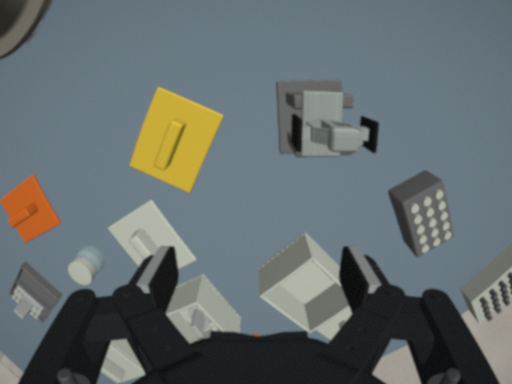

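Forceps measured in the wrist view: centre about (419, 285), pad axis at 62°. I'll move over them, then look before going down.

{"fn": "jog_arm", "kwargs": {
  "increments": [
    {"grip": 85,"tx": -2,"ty": 15,"tz": 0,"yaw": 0.5},
    {"grip": 85,"tx": -3,"ty": 22,"tz": 0,"yaw": 0},
    {"grip": 85,"tx": -3,"ty": 22,"tz": 0,"yaw": 0},
    {"grip": 85,"tx": -2,"ty": 12,"tz": -5,"yaw": 0},
    {"grip": 85,"tx": 0,"ty": 4,"tz": -5,"yaw": 0},
    {"grip": 85,"tx": 0,"ty": 0,"tz": 0,"yaw": 0}
  ]
}}

```text
clock: 11.85
ee_pos: [0.424, 0.2724, 0.2265]
tool_rot: [0.235, 1.502, -0.272]
contact_force: [-0.0, -0.3, 0.0]
opening: 0.996
```

```bash

python3 - <<'E'
from h import *
st(); print(read_state()['joints'].round(3))
E
```

```text
t 11.85 p [424.  272.4 226.5] yaw(jaw) 61.01 tilt [ 0.0662 -0.0185 -0.9976] F [-0.04 -0.33  0.01] open 85.1
[-0.756  0.125  0.069  1.932  0.055  1.045  0.35 ]
```

{"fn": "jog_arm", "kwargs": {
  "increments": [
    {"grip": 85,"tx": -2,"ty": 6,"tz": 40,"yaw": 0.5},
    {"grip": 85,"tx": -2,"ty": 5,"tz": 40,"yaw": 0.5},
    {"grip": 85,"tx": 0,"ty": 0,"tz": 0,"yaw": 0}
  ]
}}

```text
clock: 12.1
ee_pos: [0.4186, 0.2776, 0.3044]
tool_rot: [0.057, 1.506, -0.436]
contact_force: [1.2, 1.5, 0.9]
opening: 0.998
```

```bash

python3 - <<'E'
from h import *
st(); print(read_state()['joints'].round(3))
E
```

```text
t 12.1 p [418.6 277.6 304.4] yaw(jaw) 61.78 tilt [ 0.0583 -0.0272 -0.9979] F [1.22 1.53 0.88] open 85.2
[-0.769  0.068  0.063  1.817  0.057  1.23   0.354]
```

{"fn": "jog_arm", "kwargs": {
  "increments": [
    {"grip": 85,"tx": 0,"ty": 0,"tz": -8,"yaw": 0},
    {"grip": 85,"tx": 0,"ty": 0,"tz": -8,"yaw": 0},
    {"grip": 85,"tx": 0,"ty": 0,"tz": -8,"yaw": 0},
    {"grip": 85,"tx": 0,"ty": 0,"tz": -8,"yaw": 0},
    {"grip": 85,"tx": 0,"ty": 0,"tz": -8,"yaw": 0},
    {"grip": 85,"tx": 0,"ty": 0,"tz": -8,"yaw": 0},
    {"grip": 85,"tx": 0,"ty": 0,"tz": -8,"yaw": 0},
    {"grip": 85,"tx": 0,"ty": 0,"tz": -8,"yaw": 0}
  ]
}}

```text
clock: 12.77
ee_pos: [0.4187, 0.2705, 0.2305]
tool_rot: [-0.048, 1.507, -0.548]
contact_force: [0.6, 1.1, 0.1]
opening: 0.993
```

```bash

python3 - <<'E'
from h import *
st(); print(read_state()['joints'].round(3))
E
```

```text
t 12.77 p [418.7 270.5 230.5] yaw(jaw) 61.33 tilt [ 0.0542 -0.0331 -0.998 ] F [0.58 1.1  0.07] open 84.8
[-0.76   0.122  0.067  1.926  0.059  1.074  0.349]
```

{"fn": "jog_arm", "kwargs": {
  "increments": [
    {"grip": 85,"tx": 0,"ty": 10,"tz": -5,"yaw": 0.5},
    {"grip": 85,"tx": 1,"ty": 7,"tz": -10,"yaw": 0},
    {"grip": 85,"tx": 0,"ty": 2,"tz": -15,"yaw": 0},
    {"grip": 85,"tx": 0,"ty": 0,"tz": 0,"yaw": 0}
  ]
}}

```text
clock: 13.1
ee_pos: [0.4185, 0.2918, 0.1952]
tool_rot: [-0.093, 1.509, -0.583]
contact_force: [-1.0, -0.2, -0.7]
opening: 0.997
```

```bash

python3 - <<'E'
from h import *
st()
E
```

```text
t 13.1 p [418.5 291.8 195.2] yaw(jaw) 61.94 tilt [ 0.0517 -0.034  -0.9981] F [-1.   -0.17 -0.68] open 85.1
```

{"fn": "jog_arm", "kwargs": {
  "increments": [
    {"grip": 85,"tx": 1,"ty": -6,"tz": 0,"yaw": 0},
    {"grip": 85,"tx": 0,"ty": 0,"tz": 0,"yaw": 0}
  ]
}}

```text
clock: 13.27
ee_pos: [0.4194, 0.2867, 0.1945]
tool_rot: [-0.112, 1.509, -0.599]
contact_force: [0.1, -0.3, -1.1]
opening: 0.994
```

```bash

python3 - <<'E'
from h import *
st();W=save('wrist','w5.png');P=wpts(W);c=(.42,.283)
for lo,hi in((.1,.155),(.156,.175)):
    Q=region(P,c,lo,hi,.07); print(lo,len(Q), len(Q) and (rect(Q),np.median(Q,0).round(4)))
E
```

```text
t 13.27 p [419.4 286.7 194.5] yaw(jaw) 62.08 tilt [ 0.0509 -0.0348 -0.9981] F [ 0.09 -0.25 -1.13] open 84.9
0.1 2658 ((array([418.2, 285.4]), array([66.3, 26.1]), 61.6), array([0.4141, 0.2882, 0.1334]))
0.156 968 ((array([418.4, 285.8]), array([21.6, 18.6]), 60.7), array([0.4169, 0.2864, 0.1614]))
```

View pics/w5.png

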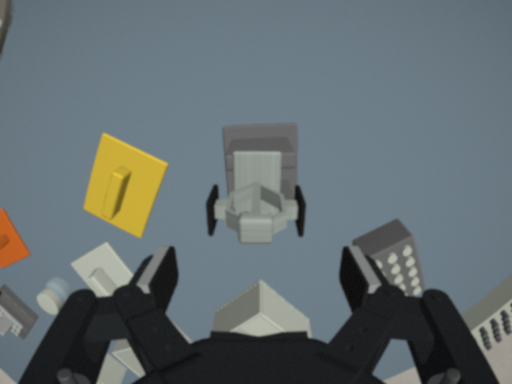

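The forceps are centred between the open fingers (both around column 257). Going down.

{"fn": "jog_arm", "kwargs": {
  "increments": [
    {"grip": 85,"tx": 0,"ty": -1,"tz": -12,"yaw": 0},
    {"grip": 85,"tx": 0,"ty": 0,"tz": -12,"yaw": 0},
    {"grip": 85,"tx": 0,"ty": 0,"tz": -12,"yaw": 0},
    {"grip": 85,"tx": 0,"ty": 0,"tz": 0,"yaw": 0}
  ]
}}

```text
clock: 13.65
ee_pos: [0.4222, 0.2884, 0.1622]
tool_rot: [0.062, 1.506, -0.426]
contact_force: [-0.0, 0.2, -0.0]
opening: 0.994
```

```bash

python3 - <<'E'
from h import *
st()
E
```

```text
t 13.65 p [422.2 288.4 162.2] yaw(jaw) 62.03 tilt [ 0.0588 -0.0267 -0.9979] F [-0.05  0.24 -0.01] open 84.9
```

{"fn": "jog_arm", "kwargs": {
  "increments": [
    {"grip": 85,"tx": -3,"ty": -3,"tz": -8,"yaw": 0},
    {"grip": 85,"tx": -1,"ty": -1,"tz": -12,"yaw": 0},
    {"grip": 85,"tx": -1,"ty": -1,"tz": -12,"yaw": 0},
    {"grip": 85,"tx": 0,"ty": 0,"tz": -7,"yaw": 0},
    {"grip": 85,"tx": 0,"ty": 0,"tz": 0,"yaw": 0}
  ]
}}

```text
clock: 14.07
ee_pos: [0.4193, 0.2842, 0.1255]
tool_rot: [0.177, 1.502, -0.313]
contact_force: [0.9, -1.1, 0.6]
opening: 0.996
```

```bash

python3 - <<'E'
from h import *
st()
E
```

```text
t 14.07 p [419.3 284.2 125.5] yaw(jaw) 61.96 tilt [ 0.0652 -0.0211 -0.9976] F [ 0.88 -1.07  0.57] open 85.1
```

{"fn": "jog_arm", "kwargs": {
  "increments": [
    {"grip": 80,"tx": 0,"ty": 1,"tz": -6,"yaw": 0},
    {"grip": 72,"tx": 0,"ty": 0,"tz": -2,"yaw": 0},
    {"grip": 66,"tx": 0,"ty": 0,"tz": 0,"yaw": 0},
    {"grip": 60,"tx": 0,"ty": 0,"tz": 0,"yaw": 0}
  ],
  "squeeze": 30
}}

```text
clock: 14.4
ee_pos: [0.4197, 0.285, 0.1185]
tool_rot: [0.176, 1.502, -0.314]
contact_force: [-1.4, -0.4, 4.0]
opening: 0.705
```

```bash

python3 - <<'E'
from h import *
st(); W=save('wrist','w6.png')
E
```

```text
t 14.4 p [419.7 285.  118.5] yaw(jaw) 61.92 tilt [ 0.0658 -0.0214 -0.9976] F [-1.44 -0.38  4.04] open 60.2
```

View pics/w6.png

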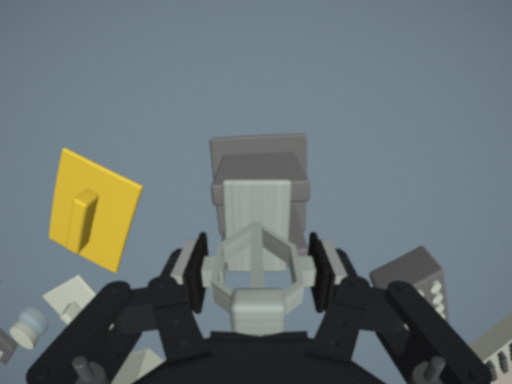

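{"fn": "jog_arm", "kwargs": {
  "increments": [
    {"grip": 54,"tx": 0,"ty": 0,"tz": 0,"yaw": 0},
    {"grip": 50,"tx": 0,"ty": 0,"tz": 0,"yaw": 0},
    {"grip": 50,"tx": 0,"ty": 0,"tz": 0,"yaw": 0},
    {"grip": 50,"tx": 0,"ty": 0,"tz": 6,"yaw": 0},
    {"grip": 50,"tx": 0,"ty": 0,"tz": 10,"yaw": 0},
    {"grip": 50,"tx": 0,"ty": 0,"tz": 10,"yaw": 0},
    {"grip": 50,"tx": 0,"ty": 0,"tz": 0,"yaw": 0}
  ]
}}

```text
clock: 15.03
ee_pos: [0.4204, 0.2863, 0.1485]
tool_rot: [0.225, 1.5, -0.266]
contact_force: [0.3, 0.7, -2.4]
opening: 0.584
```

```bash

python3 - <<'E'
from h import *
st(); W=save('wrist','w7.png')
E
```

```text
t 15.03 p [420.4 286.3 148.5] yaw(jaw) 61.92 tilt [ 0.0678 -0.0185 -0.9975] F [ 0.25  0.73 -2.42] open 49.9
```

View pics/w7.png

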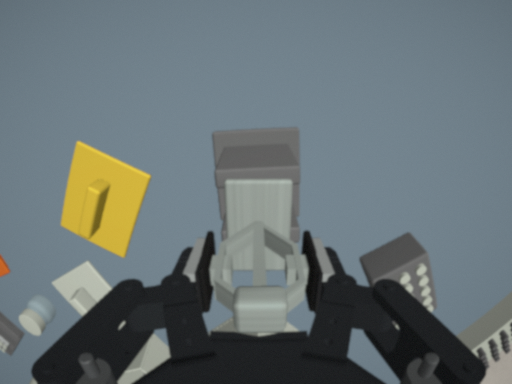

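{"fn": "jog_arm", "kwargs": {
  "increments": [
    {"grip": 50,"tx": 0,"ty": -1,"tz": 12,"yaw": 0},
    {"grip": 50,"tx": 0,"ty": 0,"tz": 18,"yaw": 0},
    {"grip": 50,"tx": 0,"ty": 0,"tz": 18,"yaw": 0},
    {"grip": 50,"tx": 0,"ty": 0,"tz": 18,"yaw": 0},
    {"grip": 50,"tx": 0,"ty": 0,"tz": 18,"yaw": 0},
    {"grip": 50,"tx": 0,"ty": 0,"tz": 10,"yaw": 0},
    {"grip": 50,"tx": 0,"ty": 0,"tz": 0,"yaw": 0}
  ]
}}

```text
clock: 15.67
ee_pos: [0.4179, 0.2834, 0.2443]
tool_rot: [0.164, 1.503, -0.326]
contact_force: [0.9, -0.0, -2.0]
opening: 0.588
```

```bash

python3 - <<'E'
from h import *
st(); S=save('scene','s8.png');
cv2.imwrite('pics/c8.png',cv2.resize(S['color'][40:240,190:390],None,fx=3,fy=3,interpolation=cv2.INTER_CUBIC)[:,:,::-1])
E
```

```text
t 15.67 p [417.9 283.4 244.3] yaw(jaw) 61.93 tilt [ 0.0637 -0.0215 -0.9977] F [ 0.91 -0.03 -1.99] open 50.2
```

View pics/c8.png

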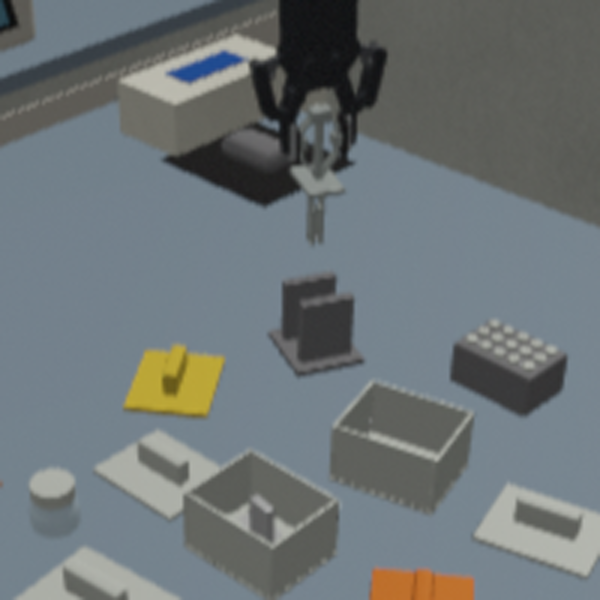

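```bash

python3 - <<'E'
from h import *
for fn,off in(('t3',0),('t4',0),('s8',1),('s3',1)):
    im=load(fn);P=pts(im); 
    c=(.6118,.0015)
    if off: P=P+np.array([-.002,.004,.002])
    for lo,hi in((.045,.065),(.008,.023)):
        Q=region(P,c,lo,hi,.034 if lo>.03 else .05); 
        if len(Q)>4: print(fn,lo,len(Q),rect(Q),np.median(Q,0).round(4), Q.mean(0).round(4))
T=load('t4');cv2.imwrite('pics/c9.png',cv2.resize(T['color'][130:230,210:310],None,fx=6,fy=6,interpolation=cv2.INTER_CUBIC)[:,:,::-1])
d=pts(T)[...,2][150:205,235:280]; 
z=np.clip(d/0.07*255,0,255).astype(np.uint8);cv2.imwrite('pics/c10.png',cv2.resize(z,None,fx=9,fy=9,interpolation=cv2.INTER_NEAREST))
E
```

```text
t3 0.045 44 (array([613.7,   1.3]), array([ 9.6, 25.6]), 81.0) [6.127e-01 1.000e-04 5.840e-02] [0.613  0.0011 0.0579]
t3 0.008 298 (array([611.3,   2.8]), array([81.9, 77.2]), 7.0) [0.6123 0.0009 0.0185] [0.6123 0.0018 0.0177]
t4 0.045 45 (array([613.4,   1.3]), array([ 9.6, 25.2]), 81.2) [6.125e-01 1.000e-04 5.860e-02] [0.6128 0.0012 0.0577]
t4 0.008 298 (array([616.7,   2. ]), array([88.7, 81.9]), 0.2) [0.6111 0.001  0.0184] [0.6119 0.0021 0.0177]
s8 0.045 55 (array([ 6.127e+02, -5.000e-01]), array([28., 14.]), 0.5) [ 6.155e-01 -2.000e-04  5.620e-02] [6.147e-01 3.000e-04 5.430e-02]
s8 0.008 119 (array([6.074e+02, 1.000e-01]), array([53.3, 94.9]), 10.1) [0.6112 0.0051 0.0179] [ 0.6095 -0.0021  0.0167]
s3 0.045 58 (array([612.5,   1.3]), array([11.6, 27.5]), 83.7) [ 0.6177 -0.0008  0.0558] [ 6.152e-01 -3.000e-04  5.420e-02]
s3 0.008 119 (array([ 6.02e+02, -6.00e-01]), array([56.9, 95.8]), 10.4) [0.6096 0.0037 0.0172] [ 0.6083 -0.0026  0.0165]
```

View pics/c9.png

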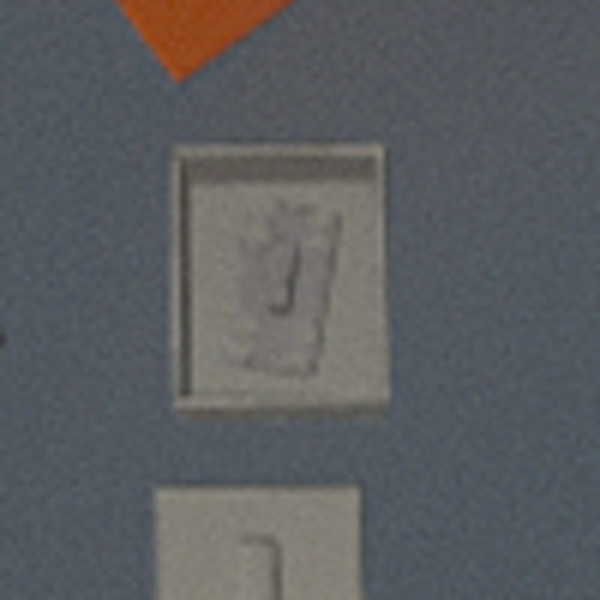

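View pics/c10.png

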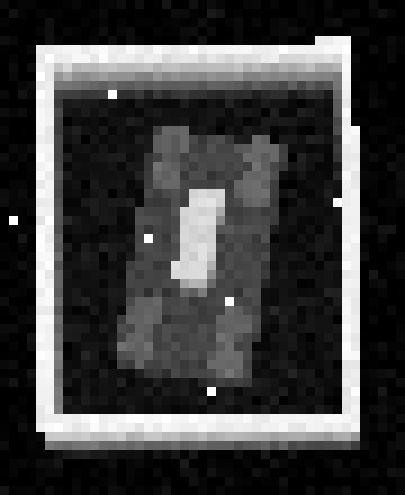

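```bash
cat >> h.py <<'E'
def fc():
    st(); p,M=toolaxes(); a=np.arctan2(M[1,1],M[0,1]); j=np.array([np.cos(a),np.sin(a)]);q=np.array([np.sin(a),-np.cos(a)])
    lv=.0121*j+.0681*q; lean=M[:2,0]-lv
    off=-.00097*q+.0002*j*0
    tip=p[:2]+off+lean*.1065
    print('forceps yaw',np.degrees(a).round(2)-90,'lean along jaw %.4f perp %.4f'%(lean@j,lean@q),'tip',(tip*1000).round(1),round((p[2]-.1065)*1000,1))
E
```

{"fn": "jog_arm", "kwargs": {
  "increments": [
    {"grip": 50,"tx": 6,"ty": -9,"tz": 0,"yaw": 2},
    {"grip": 50,"tx": 12,"ty": -17,"tz": 0,"yaw": 2},
    {"grip": 50,"tx": 15,"ty": -22,"tz": 0,"yaw": 2},
    {"grip": 50,"tx": 15,"ty": -22,"tz": 0,"yaw": 2},
    {"grip": 50,"tx": 15,"ty": -22,"tz": 0,"yaw": 2},
    {"grip": 50,"tx": 15,"ty": -22,"tz": 0,"yaw": 2},
    {"grip": 50,"tx": 15,"ty": -22,"tz": 0,"yaw": 2},
    {"grip": 50,"tx": 15,"ty": -22,"tz": 0,"yaw": 2}
  ]
}}

```text
clock: 16.38
ee_pos: [0.519, 0.1244, 0.2319]
tool_rot: [0.002, 1.52, -0.178]
contact_force: [0.1, 0.5, -1.4]
opening: 0.585
```

```bash

python3 - <<'E'
from h import *
fc()
E
```

```text
t 16.38 p [519.  124.4 231.9] yaw(jaw) 79.73 tilt [ 0.0501 -0.009  -0.9987] F [ 0.13  0.47 -1.35] open 50.0
forceps yaw -10.269999999999996 lean along jaw -0.0120 perp -0.0172 tip [516.  123.6] 125.4
```

{"fn": "jog_arm", "kwargs": {
  "increments": [
    {"grip": 50,"tx": 15,"ty": -20,"tz": 3,"yaw": 1},
    {"grip": 50,"tx": 15,"ty": -20,"tz": 3,"yaw": 0},
    {"grip": 50,"tx": 15,"ty": -20,"tz": 3,"yaw": 0},
    {"grip": 50,"tx": 15,"ty": -18,"tz": 3,"yaw": 0},
    {"grip": 50,"tx": 10,"ty": -12,"tz": 0,"yaw": 0},
    {"grip": 50,"tx": 5,"ty": -6,"tz": 0,"yaw": 0},
    {"grip": 50,"tx": 0,"ty": 0,"tz": 0,"yaw": 0}
  ]
}}

```text
clock: 16.97
ee_pos: [0.5931, 0.0138, 0.2319]
tool_rot: [-0.34, 1.534, -0.51]
contact_force: [0.4, 0.1, -1.3]
opening: 0.592
```

```bash

python3 - <<'E'
from h import *
fc()
E
```

```text
t 16.97 p [593.1  13.8 231.9] yaw(jaw) 80.26 tilt [ 0.0325 -0.0182 -0.9993] F [ 0.41  0.07 -1.26] open 50.5
forceps yaw -9.739999999999995 lean along jaw -0.0245 perp -0.0330 tip [588.2  12. ] 125.4
```

{"fn": "jog_arm", "kwargs": {
  "increments": [
    {"grip": 50,"tx": 8,"ty": -4,"tz": 0,"yaw": 0.5},
    {"grip": 50,"tx": 10,"ty": -4,"tz": -6,"yaw": 0},
    {"grip": 50,"tx": 6,"ty": -2,"tz": -10,"yaw": 0},
    {"grip": 50,"tx": 0,"ty": 0,"tz": -10,"yaw": 0},
    {"grip": 50,"tx": 0,"ty": 0,"tz": 0,"yaw": 0}
  ]
}}

```text
clock: 17.38
ee_pos: [0.6168, 0.0075, 0.2002]
tool_rot: [-0.368, 1.54, -0.523]
contact_force: [-0.3, -0.3, -2.1]
opening: 0.586
```

```bash

python3 - <<'E'
from h import *
fc()
E
```

```text
t 17.38 p [616.8   7.5 200.2] yaw(jaw) 81.12 tilt [ 0.027  -0.0156 -0.9995] F [-0.26 -0.25 -2.09] open 50.1
forceps yaw -8.879999999999995 lean along jaw -0.0233 perp -0.0390 tip [611.3   5.8] 93.7
```

{"fn": "jog_arm", "kwargs": {
  "increments": [
    {"grip": 50,"tx": 0,"ty": -1,"tz": 9,"yaw": 0},
    {"grip": 50,"tx": 0,"ty": -1,"tz": 9,"yaw": 0},
    {"grip": 50,"tx": 0,"ty": -1,"tz": 9,"yaw": 0},
    {"grip": 50,"tx": 0,"ty": -1,"tz": 9,"yaw": 0},
    {"grip": 50,"tx": 0,"ty": 0,"tz": 9,"yaw": 0},
    {"grip": 50,"tx": 0,"ty": 0,"tz": 9,"yaw": 0},
    {"grip": 50,"tx": 0,"ty": 0,"tz": 9,"yaw": 0},
    {"grip": 50,"tx": 0,"ty": 0,"tz": 9,"yaw": 0}
  ]
}}

```text
clock: 18.05
ee_pos: [0.6149, 0.0053, 0.2793]
tool_rot: [-0.353, 1.541, -0.505]
contact_force: [0.1, -0.2, -2.6]
opening: 0.586
```

```bash

python3 - <<'E'
from h import *
fc(); print(read_state()['joints'].round(3))
E
```

```text
t 18.05 p [614.9   5.3 279.3] yaw(jaw) 81.29 tilt [ 0.0257 -0.0142 -0.9996] F [ 0.1  -0.17 -2.56] open 50.0
forceps yaw -8.709999999999994 lean along jaw -0.0222 perp -0.0406 tip [609.4   3.8] 172.8
[-0.297  0.304  0.268  1.602 -0.068  1.222  1.4  ]
```

{"fn": "jog_arm", "kwargs": {
  "increments": [
    {"grip": 50,"tx": 0,"ty": 0,"tz": -28,"yaw": 0},
    {"grip": 50,"tx": 0,"ty": 0,"tz": -28,"yaw": 0},
    {"grip": 50,"tx": 0,"ty": 0,"tz": 0,"yaw": 0},
    {"grip": 50,"tx": 0,"ty": 0,"tz": 0,"yaw": 0}
  ]
}}

```text
clock: 18.38
ee_pos: [0.6193, 0.0053, 0.2315]
tool_rot: [-0.144, 1.529, -0.296]
contact_force: [0.9, -0.8, -0.5]
opening: 0.59
```

```bash

python3 - <<'E'
from h import *
fc(); print(read_state()['joints'].round(3))
E
```

```text
t 18.38 p [619.3   5.3 231.5] yaw(jaw) 81.28 tilt [ 0.0404 -0.0123 -0.9991] F [ 0.87 -0.81 -0.49] open 50.4
forceps yaw -8.719999999999999 lean along jaw -0.0182 perp -0.0263 tip [615.3   4. ] 125.0
[-0.291  0.337  0.263  1.666 -0.08   1.111  1.409]
```

{"fn": "jog_arm", "kwargs": {
  "increments": [
    {"grip": 50,"tx": 0,"ty": -9,"tz": 0,"yaw": 0},
    {"grip": 50,"tx": 0,"ty": -9,"tz": 0,"yaw": 0},
    {"grip": 50,"tx": 0,"ty": -9,"tz": 0,"yaw": 0},
    {"grip": 50,"tx": 0,"ty": -9,"tz": 0,"yaw": 0},
    {"grip": 50,"tx": 0,"ty": -9,"tz": 0,"yaw": 0},
    {"grip": 50,"tx": 0,"ty": -9,"tz": 0,"yaw": 0},
    {"grip": 50,"tx": 0,"ty": -9,"tz": 0,"yaw": 0}
  ]
}}

```text
clock: 18.97
ee_pos: [0.6218, -0.0635, 0.2382]
tool_rot: [-0.093, 1.521, -0.244]
contact_force: [1.4, -0.2, -2.2]
opening: 0.586
```

```bash

python3 - <<'E'
from h import *
fc(); print(read_state()['joints'].round(3))
E
```

```text
t 18.97 p [621.8 -63.5 238.2] yaw(jaw) 81.35 tilt [ 0.0485 -0.0121 -0.9988] F [ 1.45 -0.21 -2.19] open 50.0
forceps yaw -8.650000000000006 lean along jaw -0.0167 perp -0.0184 tip [618.6 -64.8] 131.7
[-0.196  0.339  0.288  1.651 -0.096  1.117  1.534]
```

{"fn": "jog_arm", "kwargs": {
  "increments": [
    {"grip": 50,"tx": 0,"ty": 30,"tz": 0,"yaw": 0},
    {"grip": 50,"tx": 0,"ty": 30,"tz": 0,"yaw": 0},
    {"grip": 50,"tx": 0,"ty": 0,"tz": 0,"yaw": 0},
    {"grip": 50,"tx": 0,"ty": 0,"tz": 0,"yaw": 0}
  ]
}}

```text
clock: 19.3
ee_pos: [0.6216, -0.013, 0.2391]
tool_rot: [-0.172, 1.518, -0.336]
contact_force: [-0.7, -0.3, -2.2]
opening: 0.588
```

```bash

python3 - <<'E'
from h import *
fc(); print(read_state()['joints'].round(3))
E
```

```text
t 19.3 p [621.6 -13.  239.1] yaw(jaw) 80.56 tilt [ 0.0496 -0.0173 -0.9986] F [-0.66 -0.27 -2.23] open 50.2
forceps yaw -9.439999999999998 lean along jaw -0.0211 perp -0.0163 tip [618.6 -14.8] 132.6
[-0.273  0.331  0.274  1.658 -0.078  1.115  1.424]
```

{"fn": "jog_arm", "kwargs": {
  "increments": [
    {"grip": 50,"tx": -2,"ty": 6,"tz": -5,"yaw": 0.4},
    {"grip": 50,"tx": -2,"ty": 6,"tz": -10,"yaw": 0},
    {"grip": 50,"tx": -1,"ty": 4,"tz": -14,"yaw": 0},
    {"grip": 50,"tx": 0,"ty": 0,"tz": -10,"yaw": 0},
    {"grip": 50,"tx": 0,"ty": 0,"tz": 0,"yaw": 0}
  ]
}}

```text
clock: 19.72
ee_pos: [0.6157, 0.0015, 0.197]
tool_rot: [-0.18, 1.518, -0.339]
contact_force: [-0.6, -0.2, -1.9]
opening: 0.584
```

```bash

python3 - <<'E'
from h import *
fc()
E
```

```text
t 19.72 p [615.7   1.5 197. ] yaw(jaw) 80.84 tilt [ 0.0498 -0.0176 -0.9986] F [-0.63 -0.22 -1.86] open 49.9
forceps yaw -9.159999999999997 lean along jaw -0.0215 perp -0.0161 tip [ 6.127e+02 -4.000e-01] 90.5
```

Over the carrier to within 2 mm. I'll open the jaws here, above the rim, and check from the scene view.

{"fn": "jog_arm", "kwargs": {
  "increments": [
    {"grip": 44,"tx": 0,"ty": 1,"tz": -4,"yaw": 0},
    {"grip": 38,"tx": 0,"ty": 0,"tz": -4,"yaw": 0},
    {"grip": 32,"tx": 0,"ty": 0,"tz": 0,"yaw": 0},
    {"grip": 31,"tx": 0,"ty": 0,"tz": 0,"yaw": 0},
    {"grip": 31,"tx": 0,"ty": 0,"tz": 0,"yaw": 0}
  ],
  "squeeze": 35
}}

```text
clock: 20.13
ee_pos: [0.6153, 0.0006, 0.1874]
tool_rot: [-0.21, 1.519, -0.372]
contact_force: [0.0, -0.4, -0.7]
opening: 0.369
```

```bash

python3 - <<'E'
from h import *
fc();W=save('wrist','w10.png');S=save('scene','s10.png')
cv2.imwrite('pics/c11.png',cv2.resize(S['color'][110:240,220:350],None,fx=4.5,fy=4.5,interpolation=cv2.INTER_CUBIC)[:,:,::-1])
E
```

```text
t 20.13 p [6.153e+02 6.000e-01 1.874e+02] yaw(jaw) 80.71 tilt [ 0.0484 -0.0189 -0.9987] F [ 0.02 -0.42 -0.75] open 31.5
forceps yaw -9.290000000000006 lean along jaw -0.0229 perp -0.0173 tip [612.2  -1.3] 80.9
```

View pics/w10.png

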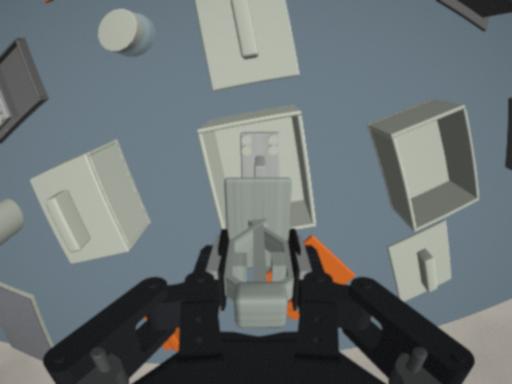

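View pics/c11.png

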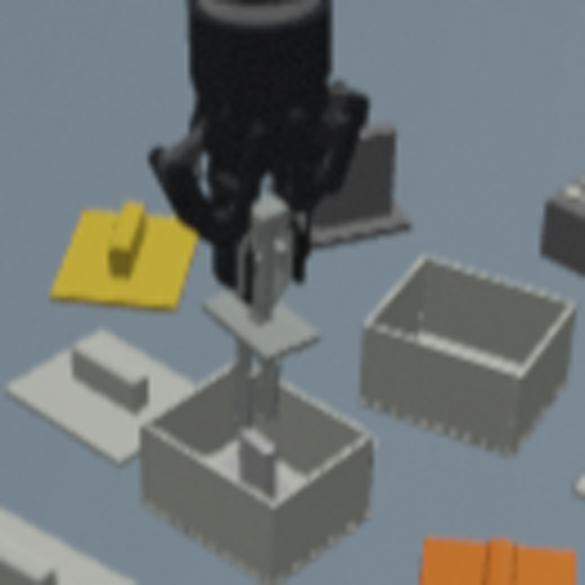

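```bash

python3 - <<'E'
from h import *
S=load('s10');P=pts(S)+np.array([-.002,.004,.002])
c=(.613,0)
a=np.radians(81);R=np.array([[np.sin(a),-np.cos(a)],[np.cos(a),np.sin(a)]])  # rows: fin x, fin y
for nm,lo,hi,r in(('fin',.03,.062,.034),('jaw',.084,.115,.03),('heel',.14,.19,.03)):
    Q=region(P,c,lo,hi,r); L=(Q[:,:2]-np.array([.6134,.0013]))@R.T*1000
    print(nm,len(Q)); 
    print(np.c_[L,Q[:,2]*1000].round(0)[::max(1,len(Q)//30)].astype(int).tolist())
    
E
```

```text
fin 93
[[-12, -1, 59], [-15, -2, 54], [-6, 1, 59], [-9, -3, 56], [-3, 2, 57], [-11, -5, 52], [-1, -2, 57], [5, 3, 59], [-8, -4, 50], [2, -2, 55], [11, 2, 60], [-7, -5, 47], [6, -4, 55], [11, 2, 56], [-16, -1, 36], [0, -3, 48], [12, -3, 56], [-14, -3, 34], [4, -6, 48], [10, 0, 49], [-13, -3, 31], [3, -5, 43], [11, -2, 48], [-9, -3, 30], [9, -6, 44], [11, 2, 42], [1, -4, 35], [12, -2, 41], [1, -4, 31], [12, -2, 37], [11, -5, 35]]
jaw 88
[[-10, 7, 108], [-9, 7, 106], [-1, 7, 111], [-7, -12, 112], [-4, 5, 107], [6, 5, 113], [-7, -12, 109], [1, -12, 114], [-6, 8, 100], [6, 4, 110], [-7, -12, 106], [1, -11, 111], [-8, 5, 97], [1, 6, 103], [3, 10, 102], [-4, -10, 103], [7, -13, 112], [-8, 5, 94], [-1, 7, 98], [7, 7, 102], [1, -14, 105], [6, -12, 108], [-8, 6, 90], [3, 4, 98], [8, 7, 100], [0, -14, 101], [6, -12, 104], [-8, 5, 87], [-1, 7, 91], [6, 9, 94], [-2, -12, 95], [5, -11, 99], [-4, 6, 85], [6, 5, 93], [-6, -13, 90], [1, -11, 94], [8, -10, 98], [5, 6, 88], [-7, -12, 85], [2, -12, 92], [5, -7, 91], [6, 9, 84], [2, -12, 88], [6, -14, 88]]
heel 294
[[3, 9, 189], [5, 17, 184], [8, 11, 185], [9, -2, 188], [-6, -26, 186], [5, 17, 174], [0, -2, 177], [9, -27, 189], [6, 3, 175], [11, -16, 183], [-26, -4, 153], [6, 1, 169], [12, -20, 179], [-24, -16, 153], [-3, -2, 159], [-19, -19, 154], [-4, -1, 155], [-23, -20, 149], [-3, -5, 154], [4, 19, 148], [-4, -8, 152], [10, 10, 152], [0, -11, 152], [11, 10, 150], [5, -14, 153], [15, 7, 150], [7, -16, 153], [18, 4, 150], [15, -16, 153], [25, 5, 151], [24, -10, 154], [18, -18, 150], [24, -16, 150]]
```

```bash

python3 - <<'E'
from h import *
S=load('s10')
cv2.imwrite('pics/c12.png',cv2.resize(S['color'][165:225,245:310],None,fx=9,fy=9,interpolation=cv2.INTER_NEAREST)[:,:,::-1])
E
```

```text
(no output)
```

View pics/c12.png

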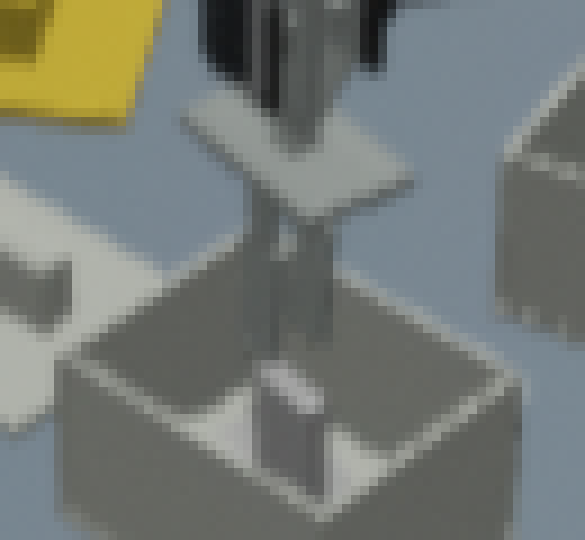

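{"fn": "jog_arm", "kwargs": {
  "increments": [
    {"grip": 30,"tx": 0,"ty": 1,"tz": 0,"yaw": 0},
    {"grip": 30,"tx": 0,"ty": 0,"tz": 0,"yaw": 0}
  ],
  "squeeze": 40
}}

```text
clock: 20.4
ee_pos: [0.616, 0.0017, 0.1884]
tool_rot: [-0.192, 1.517, -0.354]
contact_force: [0.0, -0.6, -1.5]
opening: 0.356
```

```bash

python3 - <<'E'
from h import *
fc();S=save('scene','s11.png');T=save('top','t11.png')
cv2.imwrite('pics/c13.png',cv2.resize(S['color'][165:225,245:310],None,fx=9,fy=9,interpolation=cv2.INTER_NEAREST)[:,:,::-1])
cv2.imwrite('pics/c14.png',cv2.resize(T['color'][130:210,210:310],None,fx=6,fy=6,interpolation=cv2.INTER_NEAREST)[:,:,::-1])
P=pts(S)+np.array([-.002,.004,.002])
c=(.613,0)
a=np.radians(81);R=np.array([[np.sin(a),-np.cos(a)],[np.cos(a),np.sin(a)]])
Q=region(P,c,.08,.1,.03); L=(Q[:,:2]-np.array([.6134,.0013]))@R.T*1000
print(np.histogram(L[:,1],bins=np.arange(-22,22,2)))
E
```

```text
t 20.4 p [616.    1.7 188.4] yaw(jaw) 80.7 tilt [ 0.0503 -0.0186 -0.9986] F [ 0.02 -0.62 -1.55] open 30.4
forceps yaw -9.299999999999997 lean along jaw -0.0223 perp -0.0155 tip [ 6.13e+02 -3.00e-01] 81.9
(array([ 0,  0,  0,  1, 10, 10,  3,  3,  0,  0,  0,  0,  0,  3, 12,  6,  3,
        0,  0,  0,  0]), array([-22, -20, -18, -16, -14, -12, -10,  -8,  -6,  -4,  -2,   0,   2,
         4,   6,   8,  10,  12,  14,  16,  18,  20]))
```

View pics/c13.png

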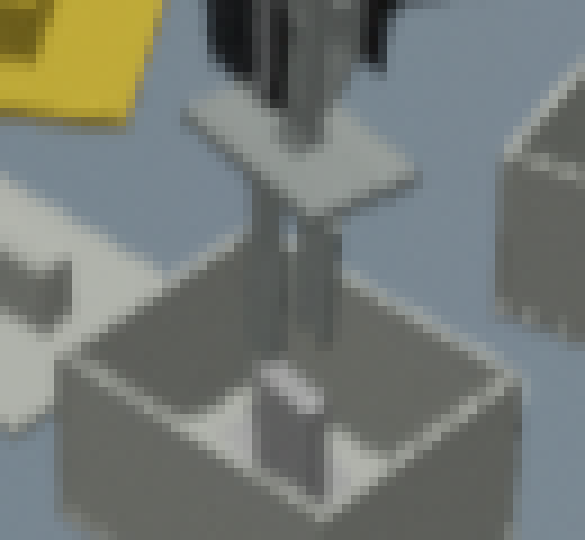

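View pics/c14.png

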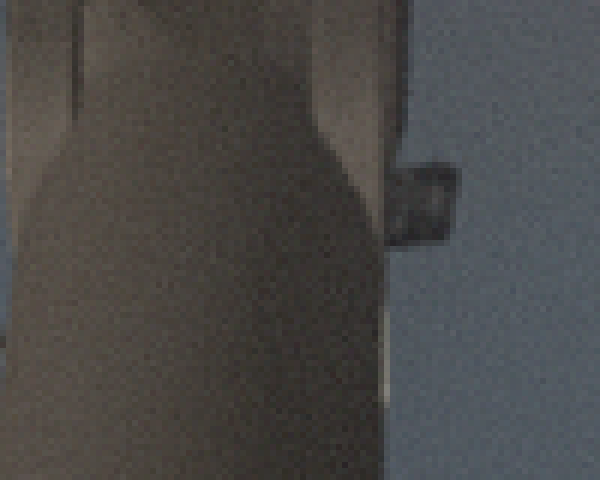

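```bash

python3 - <<'E'
from h import *
a=load('w7')['color'][220:340,170:345];b=load('w10')['color'][220:340,170:345]
W=save('wrist','w11.png')
im=np.vstack([a,b]);cv2.imwrite('pics/c15.png',cv2.resize(im,None,fx=3,fy=2.5,interpolation=cv2.INTER_CUBIC)[:,:,::-1])
E
```

```text
(no output)
```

View pics/c15.png

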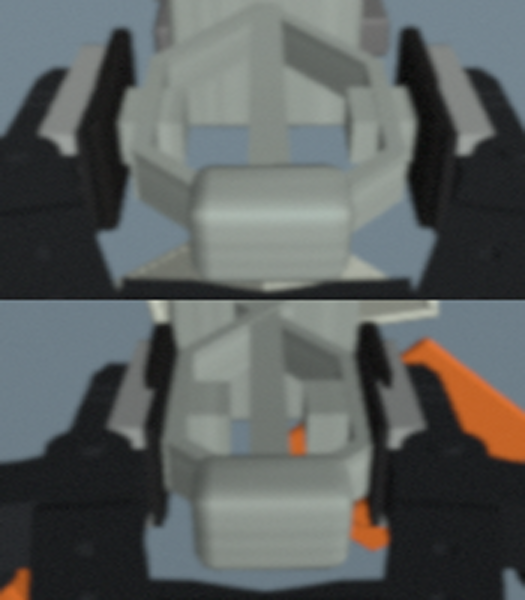

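{"fn": "jog_arm", "kwargs": {
  "increments": [
    {"grip": 26,"tx": 0,"ty": 1,"tz": 0,"yaw": 0},
    {"grip": 26,"tx": 0,"ty": 0,"tz": 0,"yaw": 0},
    {"grip": 26,"tx": 0,"ty": 0,"tz": 0,"yaw": 0}
  ],
  "squeeze": 30
}}

```text
clock: 20.8
ee_pos: [0.6159, 0.0025, 0.1883]
tool_rot: [-0.197, 1.517, -0.359]
contact_force: [-0.5, -0.3, -1.3]
opening: 0.309
```

```bash

python3 - <<'E'
from h import *
fc();S=save('scene','s12.png')
cv2.imwrite('pics/c16.png',cv2.resize(S['color'][165:225,245:310],None,fx=9,fy=9,interpolation=cv2.INTER_NEAREST)[:,:,::-1])
P=pts(S)+np.array([-.002,.004,.002])
c=(.613,0)
a=np.radians(81);R=np.array([[np.sin(a),-np.cos(a)],[np.cos(a),np.sin(a)]])
Q=region(P,c,.08,.1,.03); L=(Q[:,:2]-np.array([.6134,.0013]))@R.T*1000
print(np.histogram(L[:,1],bins=np.arange(-22,22,2)))
Q=region(P,c,.112,.125,.05);print('collar',len(Q),rect(Q),Q.mean(0))
E
```

```text
t 20.8 p [615.9   2.5 188.3] yaw(jaw) 80.69 tilt [ 0.0501 -0.0188 -0.9986] F [-0.46 -0.25 -1.33] open 26.4
forceps yaw -9.310000000000002 lean along jaw -0.0226 perp -0.0156 tip [6.129e+02 6.000e-01] 81.8
(array([ 0,  0,  0,  3, 15,  8,  0,  0,  0,  0,  0,  0,  0,  0,  5, 16,  7,
        2,  0,  0,  0]), array([-22, -20, -18, -16, -14, -12, -10,  -8,  -6,  -4,  -2,   0,   2,
         4,   6,   8,  10,  12,  14,  16,  18,  20]))
collar 24 (array([ 6.173e+02, -2.000e-01]), array([29.8, 17.4]), 58.8) [ 0.61488573 -0.00440562  0.11796521]
```

View pics/c16.png

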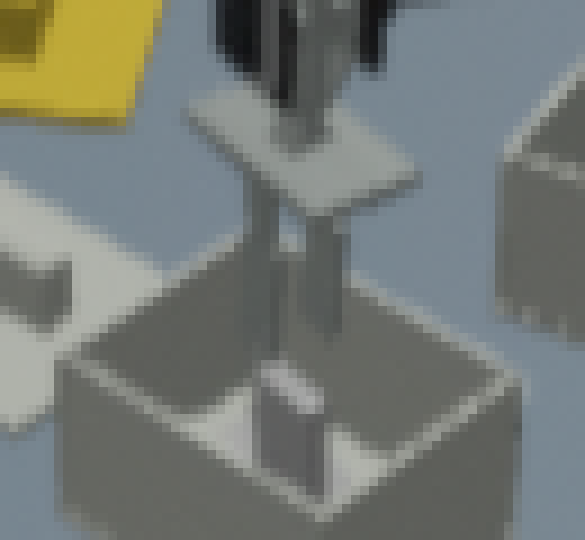

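```bash

python3 - <<'E'
from h import *
S=load('s12');P=pts(S)+np.array([-.002,.004,.002])
c=(.613,0)
a=np.radians(81);R=np.array([[np.sin(a),-np.cos(a)],[np.cos(a),np.sin(a)]])
Q=region(P,c,.0615,.11,.028); L=(Q[:,:2]-np.array([.6134,.0013]))@R.T*1000
for sgn in(-1,1):
    m=(L[:,1]*sgn>5); print(sgn,np.percentile(Q[m,2],[0,3,10,50]).round(4), L[m].mean(0))
Q=region(P,(.613,0),.12,.17,.06); 
print(np.histogram(Q[:,2],bins=np.arange(.12,.172,.003)))
E
```

```text
-1 [0.062  0.0799 0.0816 0.0954] [  0.56201926 -12.08293859]
1 [0.078  0.0797 0.0828 0.095 ] [0.96676691 9.73806486]
(array([  6,   5,   4,   2,   4,   3,   4,   1,   8,  36, 128,  44,   6,
         2,   5,   6,   1]), array([0.12 , 0.123, 0.126, 0.129, 0.132, 0.135, 0.138, 0.141, 0.144,
       0.147, 0.15 , 0.153, 0.156, 0.159, 0.162, 0.165, 0.168, 0.171]))
```

{"fn": "jog_arm", "kwargs": {
  "increments": [
    {"grip": 23,"tx": 0,"ty": 0,"tz": 0,"yaw": 0},
    {"grip": 22,"tx": 0,"ty": 0,"tz": -4,"yaw": 0},
    {"grip": 22,"tx": 0,"ty": 0,"tz": -6,"yaw": 0},
    {"grip": 22,"tx": 0,"ty": 0,"tz": -2,"yaw": 0},
    {"grip": 22,"tx": 0,"ty": 0,"tz": 0,"yaw": 0}
  ]
}}

```text
clock: 21.27
ee_pos: [0.6158, 0.0026, 0.175]
tool_rot: [-0.197, 1.517, -0.359]
contact_force: [0.6, 0.1, -1.9]
opening: 0.264
```

```bash

python3 - <<'E'
from h import *
fc();S=save('scene','s13.png')
P=pts(S)+np.array([-.002,.004,.002])
c=(.613,0)
a=np.radians(81);R=np.array([[np.sin(a),-np.cos(a)],[np.cos(a),np.sin(a)]])
Q=region(P,c,.07,.1,.03); L=(Q[:,:2]-np.array([.6134,.0013]))@R.T*1000
print(np.histogram(L[:,1],bins=np.arange(-22,22,2))[0])
for sgn in(-1,1):
    m=(L[:,1]*sgn>5); print(sgn,np.percentile(Q[m,2],[0,3,10,50]).round(4), np.median(L[m],0))
E
```

```text
t 21.27 p [615.8   2.6 175. ] yaw(jaw) 80.7 tilt [ 0.05   -0.0188 -0.9986] F [ 0.58  0.12 -1.91] open 22.5
forceps yaw -9.299999999999997 lean along jaw -0.0225 perp -0.0157 tip [612.8   0.7] 68.5
[ 0  0  5 23  7  8  1  0  0  0  0  0  0  0  0  3 20 14  3  2  0]
-1 [0.0704 0.0709 0.0733 0.0853] [  1.32428175 -14.33461901]
1 [0.0704 0.0716 0.0736 0.0844] [ 2.28598346 11.80418121]
```

The jaws are open to about 21 mm and centred on the fin to within 0.5 mm. Going down over it.

{"fn": "jog_arm", "kwargs": {
  "increments": [
    {"grip": 22,"tx": 0,"ty": 0,"tz": -6,"yaw": 0},
    {"grip": 22,"tx": 0,"ty": 0,"tz": -8,"yaw": 0},
    {"grip": 22,"tx": 0,"ty": 0,"tz": -6,"yaw": 0},
    {"grip": 22,"tx": 0,"ty": 0,"tz": 0,"yaw": 0}
  ]
}}

```text
clock: 21.65
ee_pos: [0.6157, 0.0027, 0.153]
tool_rot: [-0.197, 1.517, -0.359]
contact_force: [-0.7, -0.4, -1.9]
opening: 0.262
```

```bash

python3 - <<'E'
from h import *
fc()
E
```

```text
t 21.65 p [615.7   2.7 153. ] yaw(jaw) 80.7 tilt [ 0.0499 -0.0187 -0.9986] F [-0.75 -0.44 -1.88] open 22.4
forceps yaw -9.299999999999997 lean along jaw -0.0225 perp -0.0158 tip [612.7   0.7] 46.5
```

{"fn": "jog_arm", "kwargs": {
  "increments": [
    {"grip": 22,"tx": 0,"ty": 0,"tz": -6,"yaw": 0},
    {"grip": 22,"tx": 0,"ty": 0,"tz": -6,"yaw": 0},
    {"grip": 22,"tx": 0,"ty": 0,"tz": -5,"yaw": 0},
    {"grip": 22,"tx": 0,"ty": 0,"tz": 0,"yaw": 0}
  ]
}}

```text
clock: 21.98
ee_pos: [0.6153, 0.0026, 0.1335]
tool_rot: [-0.208, 1.519, -0.37]
contact_force: [-0.3, 0.2, -1.9]
opening: 0.264
```

```bash

python3 - <<'E'
from h import *
fc();S=save('scene','s14.png');W=save('wrist','w14.png')
cv2.imwrite('pics/c17.png',cv2.resize(S['color'][165:235,245:320],None,fx=8,fy=8,interpolation=cv2.INTER_NEAREST)[:,:,::-1])
E
```

```text
t 21.98 p [615.3   2.6 133.5] yaw(jaw) 80.7 tilt [ 0.0487 -0.0189 -0.9986] F [-0.28  0.16 -1.9 ] open 22.5
forceps yaw -9.299999999999997 lean along jaw -0.0229 perp -0.0170 tip [612.1   0.7] 27.0
```

View pics/c17.png

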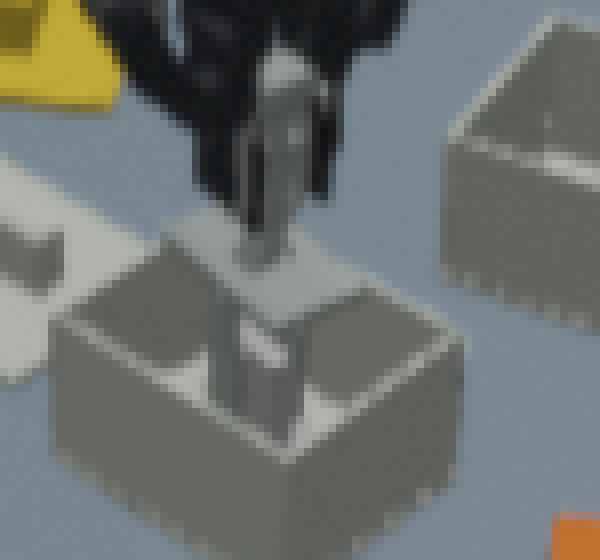

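View pics/w14.png

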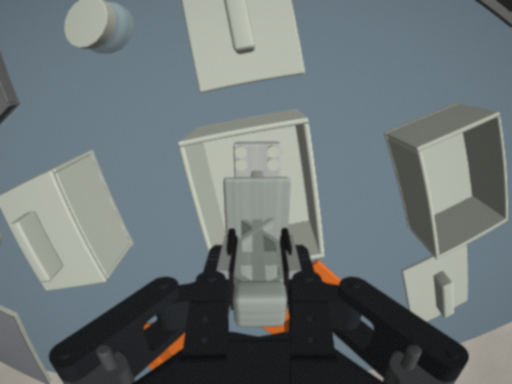

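{"fn": "jog_arm", "kwargs": {
  "increments": [
    {"grip": 28,"tx": 0,"ty": 0,"tz": 0,"yaw": 0},
    {"grip": 33,"tx": 0,"ty": 0,"tz": 0,"yaw": 0},
    {"grip": 38,"tx": 0,"ty": 0,"tz": 0,"yaw": 0},
    {"grip": 42,"tx": 0,"ty": 0,"tz": 0,"yaw": 0},
    {"grip": 44,"tx": 0,"ty": 0,"tz": 0,"yaw": 0},
    {"grip": 44,"tx": 0,"ty": 0,"tz": 0,"yaw": 0}
  ]
}}

```text
clock: 22.58
ee_pos: [0.6165, 0.0026, 0.1355]
tool_rot: [-0.18, 1.516, -0.342]
contact_force: [-0.7, -0.2, -1.9]
opening: 0.514
```

```bash

python3 - <<'E'
from h import *
fc();S=save('scene','s15.png')
cv2.imwrite('pics/c18.png',cv2.resize(S['color'][165:235,245:320],None,fx=8,fy=8,interpolation=cv2.INTER_NEAREST)[:,:,::-1])
E
```

```text
t 22.58 p [616.5   2.6 135.5] yaw(jaw) 80.7 tilt [ 0.052  -0.0185 -0.9985] F [-0.71 -0.16 -1.95] open 43.9
forceps yaw -9.299999999999997 lean along jaw -0.0220 perp -0.0138 tip [613.8   0.7] 29.0
```

View pics/c18.png

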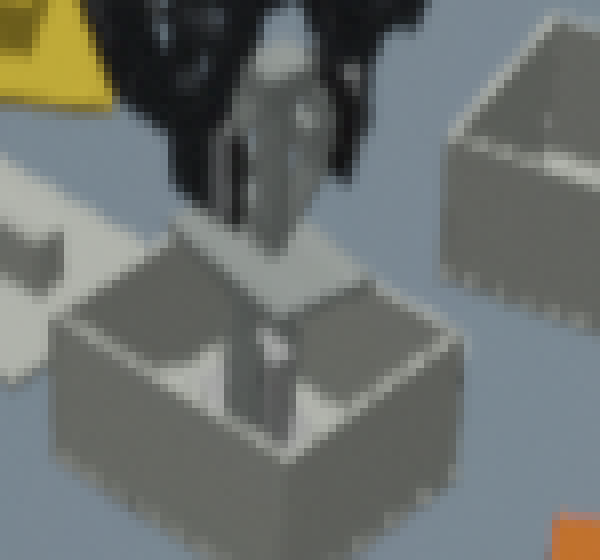

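{"fn": "jog_arm", "kwargs": {
  "increments": [
    {"grip": 44,"tx": 0,"ty": 0,"tz": 4,"yaw": 0},
    {"grip": 44,"tx": 0,"ty": 0,"tz": 8,"yaw": 0},
    {"grip": 44,"tx": 0,"ty": 0,"tz": 8,"yaw": 0},
    {"grip": 44,"tx": 0,"ty": 0,"tz": 8,"yaw": 0},
    {"grip": 44,"tx": 0,"ty": 0,"tz": 0,"yaw": 0}
  ]
}}

```text
clock: 23.05
ee_pos: [0.6164, 0.0025, 0.1664]
tool_rot: [-0.183, 1.516, -0.345]
contact_force: [1.1, 0.9, -3.0]
opening: 0.517
```

```bash

python3 - <<'E'
from h import *
fc();S=save('scene','s16.png')
cv2.imwrite('pics/c19.png',cv2.resize(S['color'][145:235,235:325],None,fx=6,fy=6,interpolation=cv2.INTER_CUBIC)[:,:,::-1])
E
```

```text
t 23.05 p [616.4   2.5 166.4] yaw(jaw) 80.69 tilt [ 0.0518 -0.0186 -0.9985] F [ 1.11  0.94 -3.02] open 44.1
forceps yaw -9.310000000000002 lean along jaw -0.0221 perp -0.0139 tip [6.136e+02 6.000e-01] 59.9
```

View pics/c19.png

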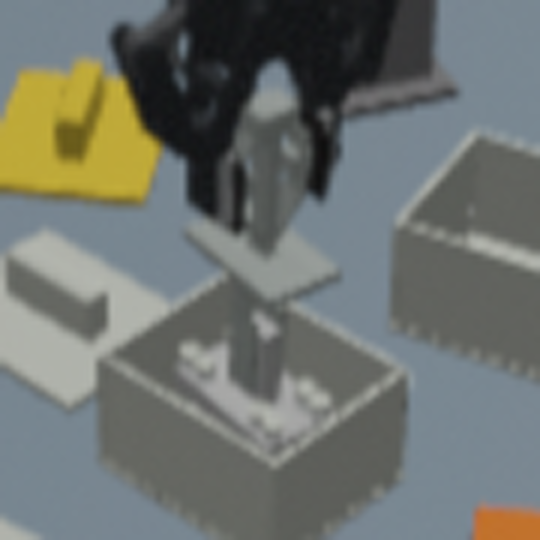

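The carrier is off the floor and level. I'll lift it clear of the rim.

{"fn": "jog_arm", "kwargs": {
  "increments": [
    {"grip": 44,"tx": 0,"ty": 0,"tz": 9,"yaw": 0},
    {"grip": 44,"tx": 0,"ty": 0,"tz": 9,"yaw": 0},
    {"grip": 44,"tx": 0,"ty": 0,"tz": 9,"yaw": 0},
    {"grip": 44,"tx": 0,"ty": 0,"tz": 9,"yaw": 0},
    {"grip": 44,"tx": 0,"ty": 0,"tz": 9,"yaw": 0},
    {"grip": 44,"tx": 0,"ty": 0,"tz": 8,"yaw": 0},
    {"grip": 44,"tx": 0,"ty": 0,"tz": 4,"yaw": 0},
    {"grip": 44,"tx": 0,"ty": 0,"tz": 0,"yaw": 0}
  ]
}}

```text
clock: 23.77
ee_pos: [0.616, 0.0024, 0.2301]
tool_rot: [-0.173, 1.515, -0.336]
contact_force: [0.2, -0.3, -2.9]
opening: 0.517
```

```bash

python3 - <<'E'
from h import *
fc();S=save('scene','s17.png')
cv2.imwrite('pics/c20.png',cv2.resize(S['color'][125:235,225:335],None,fx=5,fy=5,interpolation=cv2.INTER_CUBIC)[:,:,::-1])
P=pts(S)+np.array([-.002,.004,.002])
Q=region(P,(.61,0),.07,.14,.06);print(np.histogram(Q[:,2],bins=np.arange(.07,.14,.004)))
for r in (P[150:200:3,270:290:3,2]*1000).round().astype(int): pass
E
```

```text
t 23.77 p [616.    2.4 230.1] yaw(jaw) 80.68 tilt [ 0.0525 -0.0183 -0.9985] F [ 0.16 -0.28 -2.9 ] open 44.1
forceps yaw -9.319999999999993 lean along jaw -0.0217 perp -0.0133 tip [6.133e+02 5.000e-01] 123.6
(array([  4,   0,   0,   0,   0,   0,   0,   1,  22,  36,  49, 112,  33,
        60,  13,  14,   9]), array([0.07 , 0.074, 0.078, 0.082, 0.086, 0.09 , 0.094, 0.098, 0.102,
       0.106, 0.11 , 0.114, 0.118, 0.122, 0.126, 0.13 , 0.134, 0.138]))
```

View pics/c20.png

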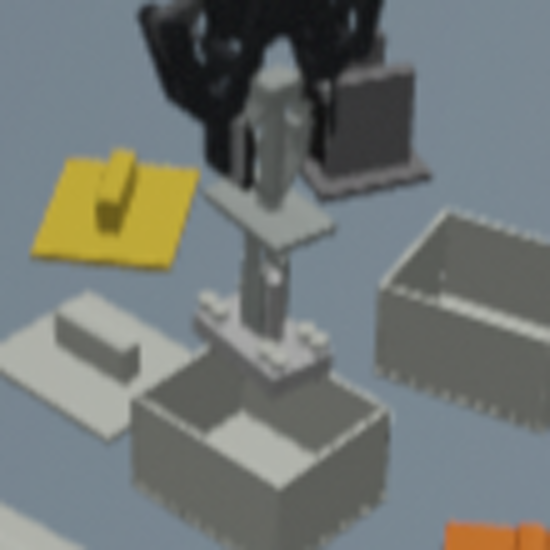

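{"fn": "jog_arm", "kwargs": {
  "increments": [
    {"grip": 44,"tx": -5,"ty": -4,"tz": 2,"yaw": 0.5},
    {"grip": 44,"tx": -8,"ty": -8,"tz": 2,"yaw": 0.9},
    {"grip": 44,"tx": -8,"ty": -8,"tz": 2,"yaw": 0.9},
    {"grip": 44,"tx": -8,"ty": -8,"tz": 2,"yaw": 0.9},
    {"grip": 44,"tx": -8,"ty": -8,"tz": 2,"yaw": 0.9},
    {"grip": 44,"tx": -8,"ty": -8,"tz": 1,"yaw": 0.9},
    {"grip": 44,"tx": -8,"ty": -8,"tz": 0,"yaw": 0.9},
    {"grip": 44,"tx": -8,"ty": -8,"tz": 0,"yaw": 0.9}
  ]
}}

```text
clock: 24.48
ee_pos: [0.5478, -0.0588, 0.2366]
tool_rot: [-0.243, 1.525, -0.274]
contact_force: [-1.2, 0.6, -2.0]
opening: 0.516
```

```bash

python3 - <<'E'
from h import *
fc()
E
```

```text
t 24.48 p [547.8 -58.8 236.6] yaw(jaw) 88.21 tilt [ 0.0438 -0.0123 -0.999 ] F [-1.24  0.6  -2.03] open 44.1
forceps yaw -1.7900000000000063 lean along jaw -0.0230 perp -0.0239 tip [544.2 -61.1] 130.1
```

{"fn": "jog_arm", "kwargs": {
  "increments": [
    {"grip": 44,"tx": -6,"ty": -12,"tz": 0,"yaw": 0.9},
    {"grip": 44,"tx": -6,"ty": -12,"tz": 0,"yaw": 0.9},
    {"grip": 44,"tx": -6,"ty": -12,"tz": 0,"yaw": 0.9},
    {"grip": 44,"tx": -6,"ty": -12,"tz": 0,"yaw": 0.9},
    {"grip": 44,"tx": -6,"ty": -12,"tz": 0,"yaw": 0.9},
    {"grip": 44,"tx": -6,"ty": -12,"tz": 0,"yaw": 0.9},
    {"grip": 44,"tx": -6,"ty": -12,"tz": 0,"yaw": 0.9},
    {"grip": 44,"tx": -6,"ty": -12,"tz": 0,"yaw": 0.9}
  ]
}}

```text
clock: 25.15
ee_pos: [0.4887, -0.1601, 0.2324]
tool_rot: [-0.277, 1.537, -0.173]
contact_force: [0.6, -0.5, -2.0]
opening: 0.516
```

```bash

python3 - <<'E'
from h import *
fc()
E
```

```text
t 25.15 p [ 488.7 -160.1  232.4] yaw(jaw) 95.95 tilt [ 0.033  -0.0058 -0.9994] F [ 0.62 -0.45 -1.99] open 44.0
forceps yaw 5.950000000000003 lean along jaw -0.0212 perp -0.0359 tip [ 484.2 -162.9] 125.9
```

{"fn": "jog_arm", "kwargs": {
  "increments": [
    {"grip": 44,"tx": -5,"ty": -13,"tz": 1,"yaw": 1},
    {"grip": 44,"tx": -5,"ty": -13,"tz": 1,"yaw": 1},
    {"grip": 44,"tx": -5,"ty": -13,"tz": 1,"yaw": 1},
    {"grip": 44,"tx": -5,"ty": -13,"tz": 1,"yaw": 1},
    {"grip": 44,"tx": -5,"ty": -13,"tz": 0,"yaw": 1},
    {"grip": 44,"tx": -4,"ty": -13,"tz": 0,"yaw": 1},
    {"grip": 44,"tx": -3,"ty": -10,"tz": 0,"yaw": 1},
    {"grip": 44,"tx": -2,"ty": -6,"tz": 0,"yaw": 0.5}
  ]
}}

```text
clock: 25.82
ee_pos: [0.4429, -0.2612, 0.2329]
tool_rot: [-0.234, 1.548, 0.006]
contact_force: [0.1, 0.4, -2.6]
opening: 0.515
```

```bash

python3 - <<'E'
from h import *
fc()
E
```

```text
t 25.82 p [ 442.9 -261.2  232.9] yaw(jaw) 103.71 tilt [ 2.240e-02  1.000e-04 -9.997e-01] F [ 0.07  0.43 -2.62] open 43.9
forceps yaw 13.709999999999994 lean along jaw -0.0173 perp -0.0463 tip [ 437.6 -264.4] 126.4
```

{"fn": "jog_arm", "kwargs": {
  "increments": [
    {"grip": 44,"tx": 1,"ty": -8,"tz": 0,"yaw": 0.5},
    {"grip": 44,"tx": 2,"ty": -8,"tz": 0,"yaw": 0.5},
    {"grip": 44,"tx": 2,"ty": -5,"tz": -4,"yaw": 0},
    {"grip": 44,"tx": 0,"ty": 0,"tz": -12,"yaw": 0},
    {"grip": 44,"tx": 0,"ty": 0,"tz": -12,"yaw": 0},
    {"grip": 44,"tx": 0,"ty": 0,"tz": -8,"yaw": 0},
    {"grip": 44,"tx": 0,"ty": 0,"tz": 0,"yaw": 0}
  ]
}}

```text
clock: 26.4
ee_pos: [0.4418, -0.2861, 0.1928]
tool_rot: [-0.154, 1.554, 0.098]
contact_force: [-0.9, 0.6, -2.4]
opening: 0.517
```

```bash

python3 - <<'E'
from h import *
fc()
S=save('scene','s18.png');T=save('top','t18.png')
cv2.imwrite('pics/c21.png',cv2.resize(S['color'][180:300,90:210],None,fx=5,fy=5,interpolation=cv2.INTER_CUBIC)[:,:,::-1])
cv2.imwrite('pics/c22.png',cv2.resize(T['color'][195:285,330:430],None,fx=6,fy=6,interpolation=cv2.INTER_CUBIC)[:,:,::-1])
E
```

```text
t 26.4 p [ 441.8 -286.1  192.8] yaw(jaw) 104.45 tilt [ 0.017   0.0017 -0.9999] F [-0.95  0.64 -2.4 ] open 44.2
forceps yaw 14.450000000000003 lean along jaw -0.0147 perp -0.0512 tip [ 435.9 -289.2] 86.3
```

View pics/c21.png

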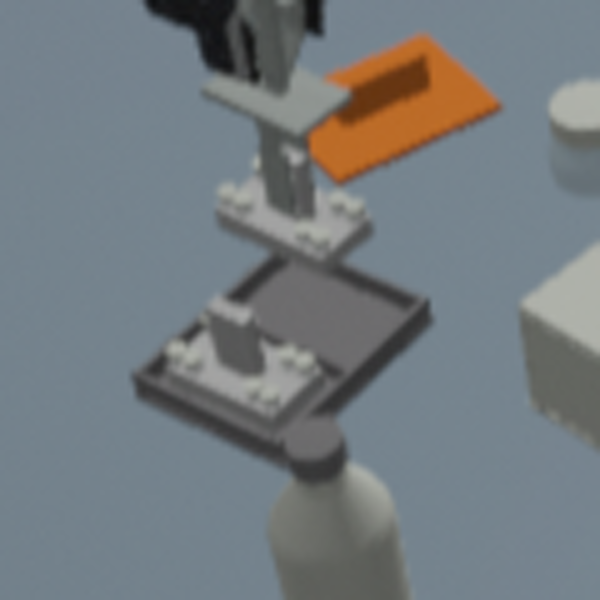

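View pics/c22.png

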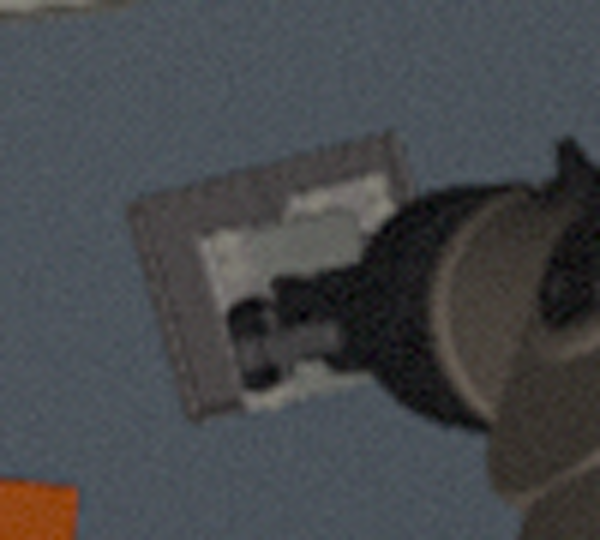

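```bash

python3 - <<'E'
from h import *
S=load('s18');P=pts(S)+np.array([-.002,.004,.002])
C=region(P,(.44,-.288),.062,.094,.052)
N=region(P,(.457,-.342),.008,.034,.052,mask=S['color'].astype(int).sum(-1)>330)
N=N[:,:]
print('carr',len(C),rect(C),np.median(C,0).round(4)); print('neigh',len(N),rect(N),np.median(N,0).round(4))
# plane fit of block top z~.071-.079
a=np.radians(15);ax=np.array([np.cos(a),np.sin(a)]);ay=np.array([-np.sin(a),np.cos(a)])
L=(C[:,:2]-np.array([.4428,-.2866])); lx=L@ax*1000; ly=L@ay*1000
print('extents x',np.percentile(lx,[1,99]).round(1),'y',np.percentile(ly,[1,99]).round(1))
L=(N[:,:2]-np.array([.4578,-.3426])); print('neigh extents x',np.percentile(L@ax*1000,[1,99]).round(1),'y',np.percentile(L@ay*1000,[1,99]).round(1))
m=(abs(ly)<20)
for lo,hi in((-45,-28),(-28,-14),(14,28),(28,45)):
    k=(lx>lo)&(lx<hi); print(lo,k.sum(),np.percentile(C[k,2]*1000,[10,50,90]).round(1))
E
```

```text
carr 376 (array([ 435.5, -288.6]), array([74.9, 43.5]), 14.3) [ 0.4468 -0.2952  0.0786]
neigh 261 (array([ 449.3, -338. ]), array([82.8, 49.2]), 15.8) [ 0.4632 -0.3464  0.0208]
extents x [-42.9  28.6] y [-19.6  19.9]
neigh extents x [-47.9  33.6] y [-17.4  30.6]
-45 65 [72.1 79.6 89. ]
-28 46 [70.2 79.1 87.4]
14 121 [67.4 77.7 86.4]
28 11 [72.1 75.7 78.9]
```

{"fn": "jog_arm", "kwargs": {
  "increments": [
    {"grip": 44,"tx": 4,"ty": 1,"tz": 0,"yaw": 0.4},
    {"grip": 44,"tx": 4,"ty": 1,"tz": 0,"yaw": 0},
    {"grip": 44,"tx": 0,"ty": 0,"tz": -6,"yaw": 0},
    {"grip": 44,"tx": 0,"ty": 0,"tz": -8,"yaw": 0},
    {"grip": 44,"tx": 0,"ty": 0,"tz": -8,"yaw": 0},
    {"grip": 44,"tx": 0,"ty": 0,"tz": -4,"yaw": 0},
    {"grip": 44,"tx": 0,"ty": 0,"tz": 0,"yaw": 0}
  ]
}}

```text
clock: 27.08
ee_pos: [0.4539, -0.2841, 0.1681]
tool_rot: [-0.296, 1.546, -0.033]
contact_force: [0.2, 0.4, -2.2]
opening: 0.515
```

```bash

python3 - <<'E'
from h import *
fc()
E
```

```text
t 27.08 p [ 453.9 -284.1  168.1] yaw(jaw) 105.03 tilt [ 2.430e-02 -8.000e-04 -9.997e-01] F [ 0.17  0.38 -2.17] open 43.9
forceps yaw 15.030000000000001 lean along jaw -0.0192 perp -0.0448 tip [ 448.9 -287.6] 61.6
```

{"fn": "jog_arm", "kwargs": {
  "increments": [
    {"grip": 44,"tx": -3,"ty": 0,"tz": 0,"yaw": 0},
    {"grip": 44,"tx": -2,"ty": 0,"tz": -3,"yaw": 0},
    {"grip": 44,"tx": 0,"ty": 0,"tz": -5,"yaw": 0},
    {"grip": 44,"tx": 0,"ty": 0,"tz": 0,"yaw": 0}
  ]
}}

```text
clock: 27.42
ee_pos: [0.4476, -0.2842, 0.1589]
tool_rot: [-0.279, 1.548, -0.017]
contact_force: [-0.2, 0.0, -3.0]
opening: 0.517
```

```bash

python3 - <<'E'
from h import *
fc(); S=save('scene','s19.png');P=pts(S)+np.array([-.002,.004,.002])
C=region(P,(.443,-.286),.028,.062,.05); print(rect(C),np.percentile(C[:,2],[5,50,95]))
cv2.imwrite('pics/c23.png',cv2.resize(S['color'][180:300,90:210],None,fx=5,fy=5,interpolation=cv2.INTER_CUBIC)[:,:,::-1])
E
```

```text
t 27.42 p [ 447.6 -284.2  158.9] yaw(jaw) 105.0 tilt [ 2.300e-02 -4.000e-04 -9.997e-01] F [-0.24  0.04 -2.98] open 44.1
forceps yaw 15.0 lean along jaw -0.0184 perp -0.0460 tip [ 442.4 -287.6] 52.4
(array([ 446.3, -298.9]), array([73.5, 64.2]), 19.2) [0.03293628 0.04466562 0.05668156]
```

View pics/c23.png

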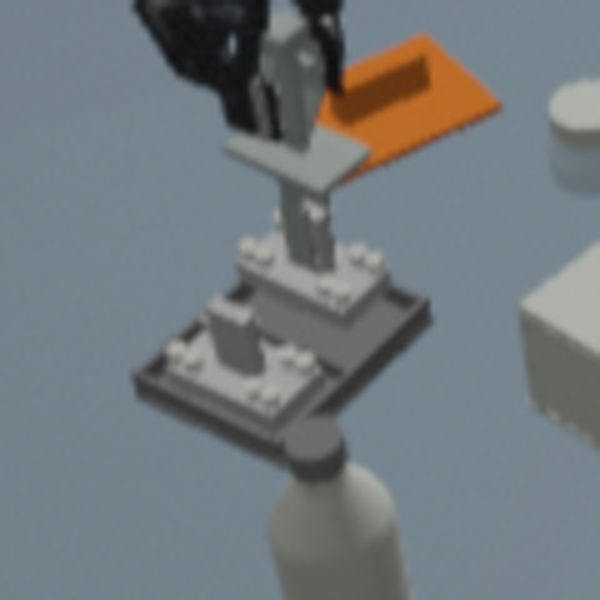

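{"fn": "jog_arm", "kwargs": {
  "increments": [
    {"grip": 44,"tx": 0,"ty": 0,"tz": -5,"yaw": 0},
    {"grip": 44,"tx": 0,"ty": 0,"tz": -5,"yaw": 0},
    {"grip": 44,"tx": 0,"ty": 0,"tz": -4,"yaw": 0},
    {"grip": 44,"tx": 0,"ty": 0,"tz": -2,"yaw": 0},
    {"grip": 44,"tx": 0,"ty": 0,"tz": 0,"yaw": 0}
  ]
}}

```text
clock: 27.88
ee_pos: [0.4483, -0.2846, 0.1421]
tool_rot: [-0.313, 1.546, -0.051]
contact_force: [0.2, 0.4, -3.0]
opening: 0.517
```

```bash

python3 - <<'E'
from h import *
fc()
E
```

```text
t 27.88 p [ 448.3 -284.6  142.1] yaw(jaw) 104.99 tilt [ 0.0249 -0.0013 -0.9997] F [ 0.16  0.41 -3.03] open 44.2
forceps yaw 14.989999999999995 lean along jaw -0.0198 perp -0.0444 tip [ 443.3 -288.2] 35.6
```

{"fn": "jog_arm", "kwargs": {
  "increments": [
    {"grip": 44,"tx": 0,"ty": 1,"tz": -2,"yaw": 0},
    {"grip": 44,"tx": 0,"ty": 0,"tz": -2,"yaw": 0},
    {"grip": 44,"tx": 0,"ty": 0,"tz": -1,"yaw": 0},
    {"grip": 44,"tx": 0,"ty": 0,"tz": -1,"yaw": 0}
  ]
}}

```text
clock: 28.22
ee_pos: [0.4486, -0.2836, 0.1356]
tool_rot: [-0.321, 1.546, -0.06]
contact_force: [-0.1, -0.5, -2.3]
opening: 0.519
```

```bash

python3 - <<'E'
from h import *
fc()
E
```

```text
t 28.22 p [ 448.6 -283.6  135.6] yaw(jaw) 105.0 tilt [ 0.0252 -0.0015 -0.9997] F [-0.08 -0.49 -2.27] open 44.3
forceps yaw 15.0 lean along jaw -0.0201 perp -0.0442 tip [ 443.7 -287.1] 29.1
```

{"fn": "jog_arm", "kwargs": {
  "increments": [
    {"grip": 44,"tx": 0,"ty": 0,"tz": -1,"yaw": 0},
    {"grip": 44,"tx": 0,"ty": 0,"tz": -1,"yaw": 0}
  ]
}}

```text
clock: 28.38
ee_pos: [0.4487, -0.2838, 0.1337]
tool_rot: [-0.332, 1.545, -0.07]
contact_force: [-0.1, -0.0, 0.3]
opening: 0.512
```

```bash

python3 - <<'E'
from h import *
fc(); S=save('scene','s20.png')
cv2.imwrite('pics/c24.png',cv2.resize(S['color'][180:300,90:210],None,fx=5,fy=5,interpolation=cv2.INTER_CUBIC)[:,:,::-1])
E
```

```text
t 28.38 p [ 448.7 -283.8  133.7] yaw(jaw) 105.01 tilt [ 0.0254 -0.0018 -0.9997] F [-0.14 -0.01  0.32] open 43.8
forceps yaw 15.010000000000005 lean along jaw -0.0204 perp -0.0441 tip [ 443.8 -287.4] 27.2
```

View pics/c24.png

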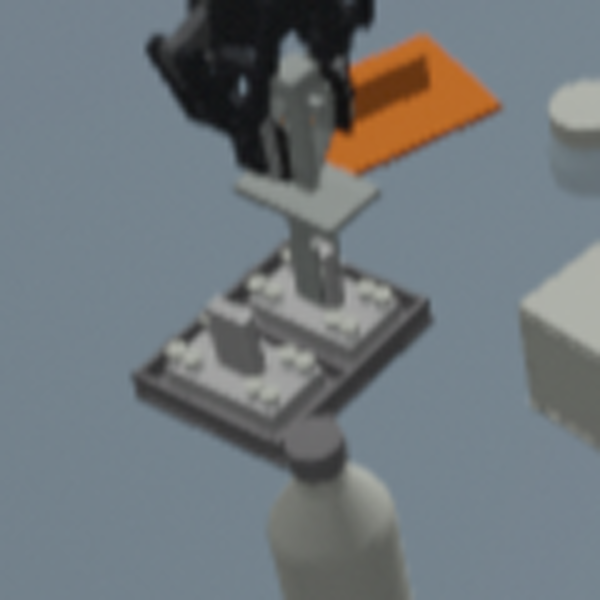

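The carrier's weight is now on the bay floor: the downward pull on the tool went from −3 N to about 0. I'll open the jaws.

{"fn": "jog_arm", "kwargs": {
  "increments": [
    {"grip": 38,"tx": 0,"ty": 0,"tz": 0.5,"yaw": 0},
    {"grip": 33,"tx": 0,"ty": 0,"tz": 1,"yaw": 0},
    {"grip": 28,"tx": 0,"ty": 0,"tz": 1,"yaw": 0},
    {"grip": 24,"tx": 0,"ty": 0,"tz": 0.5,"yaw": 0},
    {"grip": 22,"tx": 0,"ty": 0,"tz": 0,"yaw": 0},
    {"grip": 22,"tx": 0,"ty": 0,"tz": 0,"yaw": 0},
    {"grip": 22,"tx": 0,"ty": 0,"tz": 0,"yaw": 0}
  ]
}}

```text
clock: 29.02
ee_pos: [0.4498, -0.2843, 0.1381]
tool_rot: [-0.36, 1.542, -0.098]
contact_force: [-0.6, 0.9, -0.9]
opening: 0.262
```

```bash

python3 - <<'E'
from h import *
fc(); S=save('scene','s21.png')
cv2.imwrite('pics/c25.png',cv2.resize(S['color'][200:280,110:190],None,fx=7,fy=7,interpolation=cv2.INTER_CUBIC)[:,:,::-1])
P=pts(S)+np.array([-.002,.004,.002])
a=np.radians(15);ax=np.array([np.cos(a),np.sin(a)]);ay=np.array([-np.sin(a),np.cos(a)])
Q=region(P,(.4428,-.2866),.03,.075,.03); L=(Q[:,:2]-np.array([.4428,-.2866])); L=np.c_[L@ax,L@ay]*1000
print('jaws+fin y hist',np.histogram(L[:,1],bins=np.arange(-22,22,2))[0])
E
```

```text
t 29.02 p [ 449.8 -284.3  138.1] yaw(jaw) 104.99 tilt [ 0.0283 -0.0028 -0.9996] F [-0.57  0.87 -0.89] open 22.4
forceps yaw 14.989999999999995 lean along jaw -0.0221 perp -0.0415 tip [ 445.2 -288. ] 31.6
jaws+fin y hist [ 0  1 16 29 21  2  3  2 12 11 13  7 11  6  1  2 10 14  2  1  0]
```

View pics/c25.png

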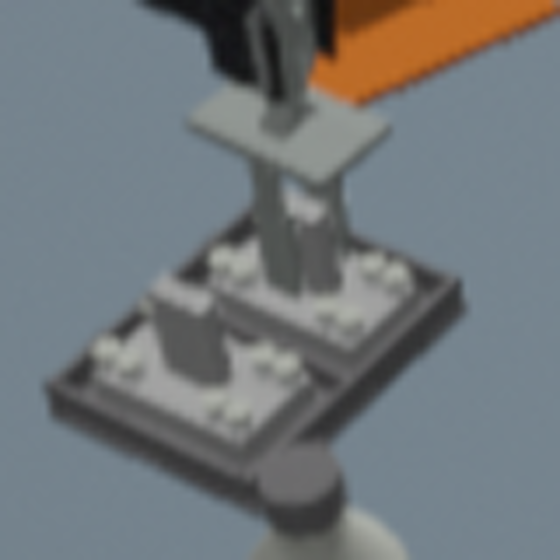

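The jaws are clear of the fin on both sides. Going up.

{"fn": "jog_arm", "kwargs": {
  "increments": [
    {"grip": 22,"tx": 0,"ty": 0,"tz": 5,"yaw": 0},
    {"grip": 22,"tx": 0,"ty": 0,"tz": 8,"yaw": 0},
    {"grip": 22,"tx": 0,"ty": 0,"tz": 10,"yaw": 0},
    {"grip": 22,"tx": 0,"ty": 0,"tz": 10,"yaw": 0},
    {"grip": 22,"tx": 0,"ty": 0,"tz": 10,"yaw": 0},
    {"grip": 22,"tx": 0,"ty": 0,"tz": 10,"yaw": 0},
    {"grip": 22,"tx": 0,"ty": 0,"tz": 10,"yaw": 0},
    {"grip": 22,"tx": 0,"ty": 0,"tz": 10,"yaw": 0}
  ]
}}

```text
clock: 29.73
ee_pos: [0.4488, -0.284, 0.2178]
tool_rot: [-0.341, 1.544, -0.08]
contact_force: [0.5, -0.6, -2.0]
opening: 0.265
```

```bash

python3 - <<'E'
from h import *
fc(); S=save('scene','s22.png')
cv2.imwrite('pics/c26.png',cv2.resize(S['color'][160:280,90:210],None,fx=5,fy=5,interpolation=cv2.INTER_CUBIC)[:,:,::-1])
P=pts(S)+np.array([-.002,.004,.002])
C=region(P,(.4428,-.2866),.014,.034,.046,mask=S['color'].astype(int).sum(-1)>330)
print(rect(C),np.percentile(C[:,2],[5,50,95]).round(4))
E
```

```text
t 29.73 p [ 448.8 -284.   217.8] yaw(jaw) 104.96 tilt [ 0.0268 -0.0021 -0.9996] F [ 0.49 -0.65 -1.97] open 22.7
forceps yaw 14.959999999999994 lean along jaw -0.0211 perp -0.0427 tip [ 444.  -287.6] 111.3
(array([ 444.8, -286.9]), array([72.5, 72.8]), 68.0) [0.0165 0.0203 0.0294]
```

View pics/c26.png

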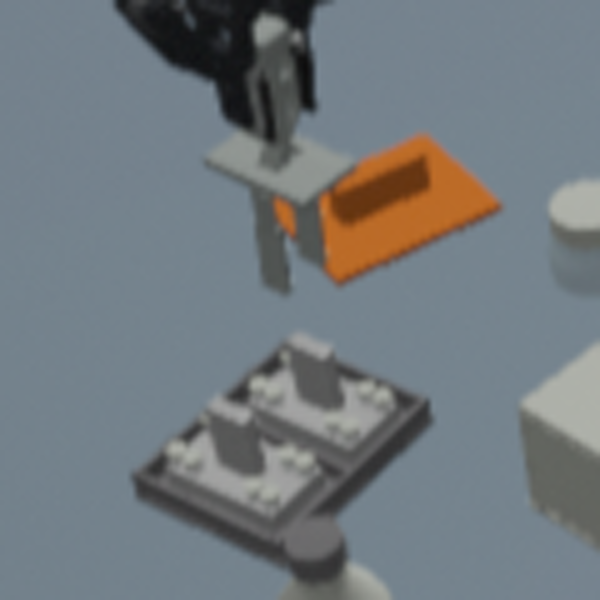

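{"fn": "jog_arm", "kwargs": {
  "increments": [
    {"grip": 30,"tx": 0,"ty": 4,"tz": 8,"yaw": 0},
    {"grip": 36,"tx": 0,"ty": 10,"tz": 8,"yaw": -1},
    {"grip": 42,"tx": 0,"ty": 16,"tz": 6,"yaw": -1.5},
    {"grip": 44,"tx": 0,"ty": 20,"tz": 4,"yaw": -1.5},
    {"grip": 44,"tx": 0,"ty": 20,"tz": 0,"yaw": -1.5},
    {"grip": 44,"tx": 0,"ty": 20,"tz": 0,"yaw": -1.5},
    {"grip": 44,"tx": 0,"ty": 20,"tz": 0,"yaw": -1.5},
    {"grip": 44,"tx": 0,"ty": 20,"tz": 0,"yaw": -1.5}
  ]
}}

```text
clock: 30.45
ee_pos: [0.4484, -0.1543, 0.2522]
tool_rot: [-0.473, 1.536, -0.406]
contact_force: [0.6, 0.3, -1.8]
opening: 0.518
```

```bash

python3 - <<'E'
from h import *
fc()
E
```

```text
t 30.45 p [ 448.4 -154.3  252.2] yaw(jaw) 93.83 tilt [ 0.0319 -0.0137 -0.9994] F [ 0.58  0.31 -1.82] open 44.2
forceps yaw 3.8299999999999983 lean along jaw -0.0279 perp -0.0372 tip [ 443.6 -157.6] 145.7
```

{"fn": "jog_arm", "kwargs": {
  "increments": [
    {"grip": 44,"tx": 0,"ty": 20,"tz": 0,"yaw": -1.5},
    {"grip": 44,"tx": 0,"ty": 20,"tz": 0,"yaw": -1.5},
    {"grip": 44,"tx": 0,"ty": 20,"tz": 0,"yaw": -1.5},
    {"grip": 44,"tx": 0,"ty": 20,"tz": 0,"yaw": -1.5},
    {"grip": 44,"tx": 0,"ty": 20,"tz": 0,"yaw": -1.5},
    {"grip": 44,"tx": 0,"ty": 20,"tz": 0,"yaw": -1.5},
    {"grip": 44,"tx": 0,"ty": 20,"tz": 0,"yaw": -1.5},
    {"grip": 44,"tx": 0,"ty": 20,"tz": 0,"yaw": -1.5}
  ]
}}

```text
clock: 31.12
ee_pos: [0.445, 0.0155, 0.255]
tool_rot: [-0.467, 1.537, -0.621]
contact_force: [-0.7, 1.0, -1.3]
opening: 0.518
```

```bash

python3 - <<'E'
from h import *
fc()
E
```

```text
t 31.12 p [445.   15.5 255. ] yaw(jaw) 81.19 tilt [ 0.0278 -0.0199 -0.9994] F [-0.71  1.02 -1.34] open 44.2
forceps yaw -8.810000000000002 lean along jaw -0.0275 perp -0.0376 tip [439.7  13.4] 148.5
```

{"fn": "jog_arm", "kwargs": {
  "increments": [
    {"grip": 44,"tx": -2,"ty": 22,"tz": 0,"yaw": -1.6},
    {"grip": 44,"tx": -2,"ty": 22,"tz": 0,"yaw": -1.6},
    {"grip": 44,"tx": -2,"ty": 22,"tz": 0,"yaw": -1.6},
    {"grip": 44,"tx": -2,"ty": 22,"tz": 0,"yaw": -1.6},
    {"grip": 44,"tx": -2,"ty": 22,"tz": 0,"yaw": -1.6},
    {"grip": 44,"tx": -2,"ty": 22,"tz": 0,"yaw": -1.6},
    {"grip": 44,"tx": -2,"ty": 20,"tz": 0,"yaw": -1.6},
    {"grip": 44,"tx": -2,"ty": 18,"tz": 0,"yaw": -1.6}
  ]
}}

```text
clock: 31.78
ee_pos: [0.4248, 0.1952, 0.2578]
tool_rot: [-0.48, 1.536, -0.869]
contact_force: [-0.2, -0.4, -1.7]
opening: 0.516
```

```bash

python3 - <<'E'
from h import *
fc()
E
```

```text
t 31.78 p [424.8 195.2 257.8] yaw(jaw) 67.72 tilt [ 0.0225 -0.0266 -0.9994] F [-0.19 -0.44 -1.69] open 44.0
forceps yaw -22.28 lean along jaw -0.0282 perp -0.0372 tip [419.1 194.3] 151.3
```

{"fn": "jog_arm", "kwargs": {
  "increments": [
    {"grip": 44,"tx": 0,"ty": 14,"tz": 6,"yaw": -1.2},
    {"grip": 44,"tx": 0,"ty": 12,"tz": 6,"yaw": -1.2},
    {"grip": 44,"tx": 0,"ty": 12,"tz": 6,"yaw": -1.2},
    {"grip": 44,"tx": 0,"ty": 12,"tz": 6,"yaw": -0.8},
    {"grip": 44,"tx": 0,"ty": 10,"tz": 6,"yaw": 0},
    {"grip": 44,"tx": 0,"ty": 6,"tz": 6,"yaw": 0},
    {"grip": 44,"tx": 0,"ty": 0,"tz": -35,"yaw": 0},
    {"grip": 44,"tx": 0,"ty": 0,"tz": -35,"yaw": 0}
  ]
}}

```text
clock: 32.45
ee_pos: [0.4247, 0.2746, 0.2336]
tool_rot: [-0.034, 1.534, -0.495]
contact_force: [0.7, -0.4, -3.0]
opening: 0.515
```

{"fn": "jog_arm", "kwargs": {
  "increments": [
    {"grip": 44,"tx": 0,"ty": 0,"tz": 0,"yaw": 0},
    {"grip": 44,"tx": 0,"ty": 0,"tz": 0,"yaw": 0}
  ]
}}

```text
clock: 32.62
ee_pos: [0.4216, 0.2723, 0.229]
tool_rot: [-0.349, 1.537, -0.809]
contact_force: [1.3, 1.5, -1.0]
opening: 0.517
```

```bash

python3 - <<'E'
from h import *
fc()
E
```

```text
t 32.62 p [421.6 272.3 229. ] yaw(jaw) 63.66 tilt [ 0.0235 -0.0247 -0.9994] F [ 1.32  1.52 -1.02] open 44.1
forceps yaw -26.340000000000003 lean along jaw -0.0238 perp -0.0361 tip [416.2 272.2] 122.5
```

```bash

python3 - <<'E'
from h import *
S=save('scene','s23.png');W=save('wrist','w23.png')
cv2.imwrite('pics/c27.png',cv2.resize(S['color'][70:180,240:350],None,fx=5,fy=5,interpolation=cv2.INTER_CUBIC)[:,:,::-1])
P=pts(S)+np.array([-.002,.004,.002])
a=np.radians(62);j=np.array([np.cos(a),np.sin(a)]);q=np.array([np.sin(a),-np.cos(a)]);o=np.array([.4187,.2852])
for nm,lo,hi in(('jaw low',.118,.14),('jaw hi',.145,.165),('collar',.188,.203)):
    Q=region(P,(.418,.275),lo,hi,.05);L=(Q[:,:2]-o);L=np.c_[L@q,L@j]*1000
    print(nm,len(Q),'x',np.percentile(L[:,0],[2,50,98]).round(1),'y',np.percentile(L[:,1],[2,50,98]).round(1))
E
```

```text
jaw low 30 x [-1.7  9.1 14.6] y [-20.5 -15.3  -6.5]
jaw hi 34 x [-4.4  7.  16.1] y [-19.6 -10.   -5. ]
collar 132 x [-23.7  15.8  40.2] y [-31.  -15.1   7.7]
```

View pics/c27.png

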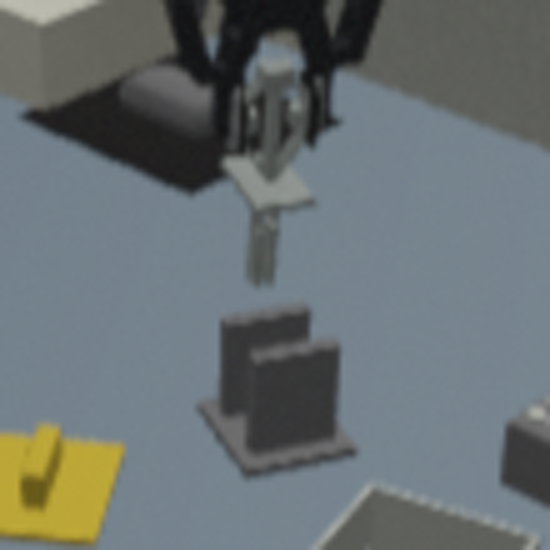

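View pics/w23.png

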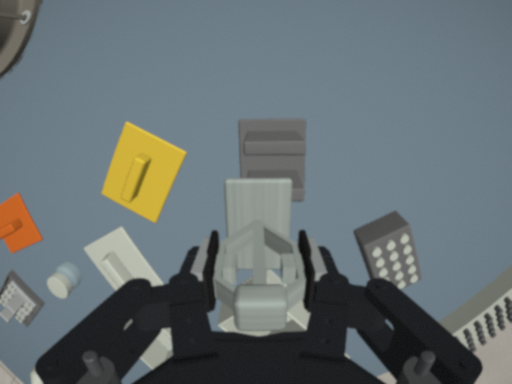

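{"fn": "jog_arm", "kwargs": {
  "increments": [
    {"grip": 44,"tx": 0,"ty": 5,"tz": 0,"yaw": -0.8},
    {"grip": 44,"tx": 1,"ty": 5,"tz": -4,"yaw": -0.8},
    {"grip": 44,"tx": 0,"ty": 3,"tz": -6,"yaw": 0},
    {"grip": 44,"tx": 0,"ty": 0,"tz": -6,"yaw": 0},
    {"grip": 44,"tx": 0,"ty": 0,"tz": 0,"yaw": 0}
  ]
}}

```text
clock: 33.13
ee_pos: [0.4261, 0.2887, 0.2185]
tool_rot: [-0.022, 1.534, -0.514]
contact_force: [-0.5, -0.5, -1.9]
opening: 0.518
```

```bash
cat >> h.py <<'E'
def sf():
    fc()
    p,M=toolaxes(); aa=np.arctan2(M[1,1],M[0,1]); jj=np.array([np.cos(aa),np.sin(aa)]);qq=np.array([np.sin(aa),-np.cos(aa)])
    lean=M[:2,0]-(.0121*jj+.0681*qq); tip=p[:2]-.00097*qq+lean*.1065; col=tip-lean*.068
    a=np.radians(62);j=np.array([np.cos(a),np.sin(a)]);q=np.array([np.sin(a),-np.cos(a)]);o=np.array([.4187,.2852])
    f=lambda v:((v-o)@q*1000,(v-o)@j*1000)
    print('stand frame tip x %.1f y %.1f  collar x %.1f y %.1f'%(f(tip)+f(col)),'world corr for collar',((o-col)*1000).round(1))
E
python3 - <<'E'
from h import *
sf()
E
```

```text
t 33.13 p [426.1 288.7 218.5] yaw(jaw) 61.78 tilt [ 0.0322 -0.0182 -0.9993] F [-0.47 -0.53 -1.89] open 44.3
forceps yaw -28.22 lean along jaw -0.0129 perp -0.0311 tip [421.7 289.5] 112.0
stand frame tip x 0.7 y 5.2  collar x 2.8 y 6.1 world corr for collar [-5.3 -4. ]
```

{"fn": "jog_arm", "kwargs": {
  "increments": [
    {"grip": 44,"tx": -3,"ty": -2,"tz": 0,"yaw": 0.2},
    {"grip": 44,"tx": -2,"ty": -2,"tz": -4,"yaw": 0},
    {"grip": 44,"tx": 0,"ty": 0,"tz": -6,"yaw": 0},
    {"grip": 44,"tx": 0,"ty": 0,"tz": -6,"yaw": 0},
    {"grip": 44,"tx": 0,"ty": 0,"tz": 0,"yaw": 0}
  ]
}}

```text
clock: 33.55
ee_pos: [0.4203, 0.2837, 0.2008]
tool_rot: [-0.049, 1.534, -0.537]
contact_force: [-0.9, -0.5, -1.4]
opening: 0.514
```

```bash

python3 - <<'E'
from h import *
sf();S=save('scene','s24.png')
cv2.imwrite('pics/c28.png',cv2.resize(S['color'][70:180,240:350],None,fx=5,fy=5,interpolation=cv2.INTER_CUBIC)[:,:,::-1])
P=pts(S)+np.array([-.0038,.0046,.002])
a=np.radians(62);j=np.array([np.cos(a),np.sin(a)]);q=np.array([np.sin(a),-np.cos(a)]);o=np.array([.4187,.2852])
z0=toolaxes()[0][2]-.1075
for nm,lo,hi in(('rails',.06,.079),('jaw low',z0+.003,z0+.02),('jaw hi',z0+.02,z0+.04),('collar',z0+.066,z0+.08)):
    Q=region(P,o,lo,hi,.05);L=(Q[:,:2]-o);L=np.c_[L@q,L@j]*1000
    print(nm,len(Q),'x',np.percentile(L[:,0],[2,50,98]).round(1),'y',np.percentile(L[:,1],[2,50,98]).round(1))
E
```

```text
t 33.55 p [420.3 283.7 200.8] yaw(jaw) 61.99 tilt [ 0.0317 -0.0189 -0.9993] F [-0.93 -0.51 -1.42] open 43.9
forceps yaw -28.009999999999998 lean along jaw -0.0139 perp -0.0312 tip [415.8 284.4] 94.3
stand frame tip x -2.2 y -2.1  collar x -0.1 y -1.1 world corr for collar [0.6 1. ]
rails 187 x [-25.9 -13.4  32.6] y [-27.6   1.   31.3]
jaw low 25 x [-8.4  1.1  6.3] y [-10.8  -3.8   2.5]
jaw hi 32 x [-11.5   1.9   6.3] y [-9.9 -3.4  4.3]
collar 128 x [-31.2   6.7  31.4] y [-21.3  -6.5  16.9]
```

View pics/c28.png

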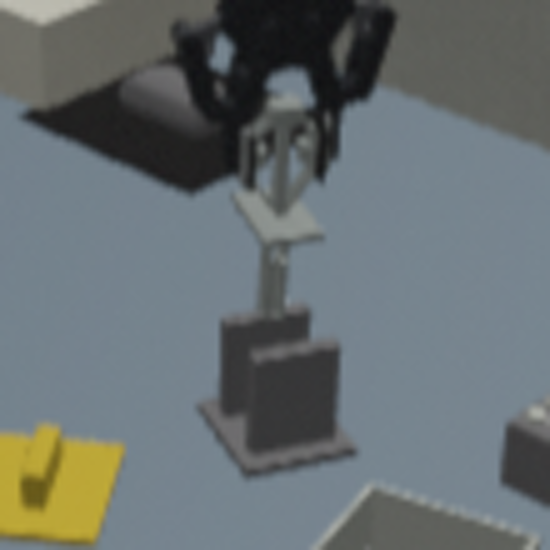

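Collar and jaws are centred over the rails. Lowering.

{"fn": "jog_arm", "kwargs": {
  "increments": [
    {"grip": 44,"tx": 0,"ty": 1,"tz": -6,"yaw": 0},
    {"grip": 44,"tx": 0,"ty": 0,"tz": -8,"yaw": 0},
    {"grip": 44,"tx": 0,"ty": 0,"tz": -8,"yaw": 0},
    {"grip": 44,"tx": 0,"ty": 0,"tz": -8,"yaw": 0},
    {"grip": 44,"tx": 0,"ty": 0,"tz": 0,"yaw": 0}
  ]
}}

```text
clock: 34.02
ee_pos: [0.4208, 0.285, 0.1683]
tool_rot: [-0.016, 1.533, -0.505]
contact_force: [0.1, -1.0, -2.2]
opening: 0.518
```

```bash

python3 - <<'E'
from h import *
sf()
E
```

```text
t 34.02 p [420.8 285.  168.3] yaw(jaw) 61.97 tilt [ 0.0328 -0.0181 -0.9993] F [ 0.11 -1.04 -2.2 ] open 44.2
forceps yaw -28.03 lean along jaw -0.0127 perp -0.0307 tip [416.4 285.8] 61.8
stand frame tip x -2.3 y -0.6  collar x -0.2 y 0.3 world corr for collar [ 0.1 -0.4]
```

{"fn": "jog_arm", "kwargs": {
  "increments": [
    {"grip": 44,"tx": 0,"ty": 0,"tz": -7,"yaw": 0},
    {"grip": 44,"tx": 0,"ty": 0,"tz": -8,"yaw": 0},
    {"grip": 44,"tx": 0,"ty": 0,"tz": -8,"yaw": 0},
    {"grip": 44,"tx": 0,"ty": 0,"tz": -7,"yaw": 0},
    {"grip": 44,"tx": 0,"ty": 0,"tz": -5,"yaw": 0},
    {"grip": 44,"tx": 0,"ty": 0,"tz": 0,"yaw": 0}
  ]
}}

```text
clock: 34.52
ee_pos: [0.4204, 0.2848, 0.1286]
tool_rot: [-0.052, 1.534, -0.541]
contact_force: [-0.3, 0.1, -1.1]
opening: 0.514
```

```bash

python3 - <<'E'
from h import *
sf()
E
```

```text
t 34.52 p [420.4 284.8 128.6] yaw(jaw) 61.98 tilt [ 0.0315 -0.019  -0.9993] F [-0.26  0.08 -1.09] open 43.9
forceps yaw -28.020000000000003 lean along jaw -0.0140 perp -0.0314 tip [415.9 285.5] 22.1
stand frame tip x -2.6 y -1.1  collar x -0.5 y -0.1 world corr for collar [ 0.5 -0.1]
```

{"fn": "jog_arm", "kwargs": {
  "increments": [
    {"grip": 44,"tx": 0,"ty": 0,"tz": -3,"yaw": 0},
    {"grip": 44,"tx": 0,"ty": 0,"tz": -3,"yaw": 0},
    {"grip": 44,"tx": 0,"ty": 0,"tz": -1.5,"yaw": 0},
    {"grip": 44,"tx": 0,"ty": 0,"tz": -1,"yaw": 0}
  ]
}}

```text
clock: 34.85
ee_pos: [0.4202, 0.2857, 0.1211]
tool_rot: [-0.041, 1.535, -0.53]
contact_force: [-3.7, -2.0, 9.1]
opening: 0.516
```

```bash

python3 - <<'E'
from h import *
sf()
E
```

```text
t 34.85 p [420.2 285.7 121.1] yaw(jaw) 61.99 tilt [ 0.0311 -0.0182 -0.9993] F [-3.74 -1.96  9.11] open 44.0
forceps yaw -28.009999999999998 lean along jaw -0.0136 perp -0.0321 tip [415.6 286.5] 14.6
stand frame tip x -3.3 y -0.3  collar x -1.2 y 0.6 world corr for collar [ 0.7 -1.1]
```

```bash

python3 - <<'E'
from h import *
sf();S=save('scene','s25.png');W=save('wrist','w25.png')
cv2.imwrite('pics/c29.png',cv2.resize(S['color'][90:170,260:340],None,fx=7,fy=7,interpolation=cv2.INTER_CUBIC)[:,:,::-1])
E
```

```text
t 34.85 p [420.2 285.7 121.1] yaw(jaw) 61.99 tilt [ 0.0311 -0.0182 -0.9993] F [-3.74 -1.96  9.11] open 44.0
forceps yaw -28.009999999999998 lean along jaw -0.0136 perp -0.0321 tip [415.6 286.5] 14.6
stand frame tip x -3.3 y -0.3  collar x -1.2 y 0.6 world corr for collar [ 0.7 -1.1]
```

View pics/c29.png

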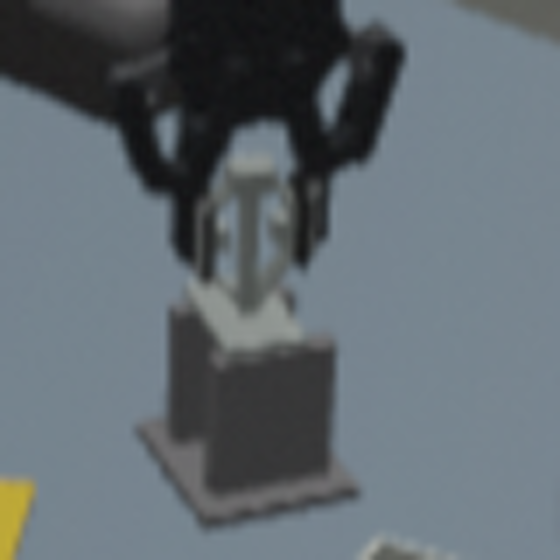

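View pics/w25.png

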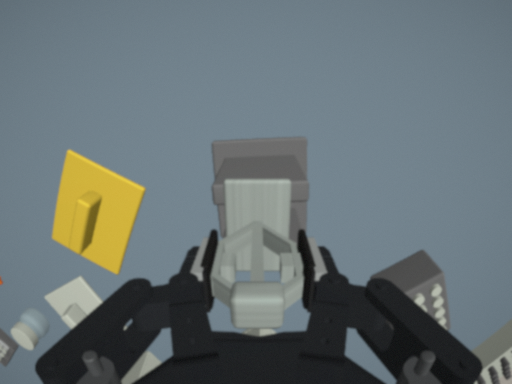

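The collar is on the rail tops (contact at 9 N). Releasing.

{"fn": "jog_arm", "kwargs": {
  "increments": [
    {"grip": 50,"tx": 0,"ty": 0,"tz": 0,"yaw": 0},
    {"grip": 56,"tx": 0,"ty": 0,"tz": 0,"yaw": 0},
    {"grip": 62,"tx": 0,"ty": 0,"tz": 0,"yaw": 0},
    {"grip": 70,"tx": 0,"ty": 0,"tz": 0,"yaw": 0},
    {"grip": 80,"tx": 0,"ty": 0,"tz": 0,"yaw": 0},
    {"grip": 85,"tx": 0,"ty": 0,"tz": 0,"yaw": 0},
    {"grip": 85,"tx": 0,"ty": 0,"tz": 0,"yaw": 0}
  ]
}}

```text
clock: 35.53
ee_pos: [0.4219, 0.2866, 0.1225]
tool_rot: [0.075, 1.532, -0.414]
contact_force: [0.2, -0.1, -0.6]
opening: 0.998
```

```bash

python3 - <<'E'
from h import *
st();W=save('wrist','w26.png'); P=wpts(W);c=(.4187,.285)
for lo,hi in((.082,.095),(.1,.155),(.156,.175)):
    Q=region(P,c,lo,hi,.05); print(lo,len(Q), len(Q) and (rect(Q),np.median(Q,0).round(4)))
E
```

```text
t 35.53 p [421.9 286.6 122.5] yaw(jaw) 61.99 tilt [ 0.0354 -0.0156 -0.9993] F [ 0.16 -0.07 -0.59] open 85.2
0.082 4374 ((array([420.1, 287.9]), array([40.3, 64.8]), 61.9), array([0.4094, 0.2916, 0.0857]))
0.1 8541 ((array([418., 285.]), array([98.4, 26.6]), 62.3), array([0.415 , 0.2894, 0.1367]))
0.156 3364 ((array([416.1, 286.2]), array([99. , 24.1]), 61.4), array([0.4158, 0.287 , 0.1614]))
```

View pics/w26.png

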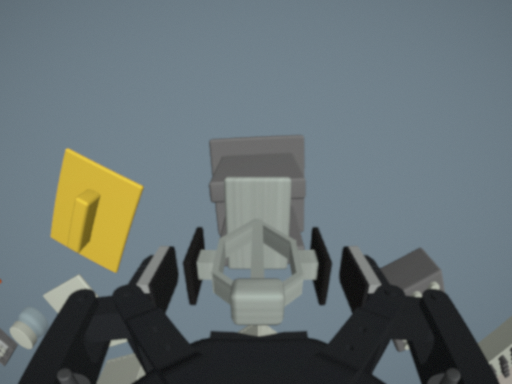

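{"fn": "jog_arm", "kwargs": {
  "increments": [
    {"grip": 85,"tx": 0,"ty": 0,"tz": 6,"yaw": 0},
    {"grip": 85,"tx": 0,"ty": 0,"tz": 10,"yaw": 0},
    {"grip": 85,"tx": 0,"ty": 0,"tz": 10,"yaw": 0},
    {"grip": 85,"tx": 0,"ty": 0,"tz": 12,"yaw": 0},
    {"grip": 85,"tx": 0,"ty": 0,"tz": 12,"yaw": 0},
    {"grip": 85,"tx": 0,"ty": 0,"tz": 15,"yaw": 0},
    {"grip": 85,"tx": 0,"ty": 0,"tz": 20,"yaw": 0},
    {"grip": 85,"tx": 0,"ty": 0,"tz": 25,"yaw": 0}
  ]
}}

```text
clock: 36.25
ee_pos: [0.4195, 0.2847, 0.2385]
tool_rot: [-0.078, 1.535, -0.566]
contact_force: [-0.1, -0.0, -0.3]
opening: 0.991
```

{"fn": "jog_arm", "kwargs": {
  "increments": [
    {"grip": 85,"tx": 0,"ty": 0,"tz": 20,"yaw": 0},
    {"grip": 85,"tx": -5,"ty": 20,"tz": 10,"yaw": 0},
    {"grip": 85,"tx": -10,"ty": 30,"tz": 0,"yaw": 0},
    {"grip": 85,"tx": -10,"ty": 30,"tz": 0,"yaw": 0},
    {"grip": 85,"tx": -10,"ty": 30,"tz": 0,"yaw": 0},
    {"grip": 85,"tx": -5,"ty": 15,"tz": 0,"yaw": 0},
    {"grip": 85,"tx": 0,"ty": 0,"tz": 0,"yaw": 0},
    {"grip": 85,"tx": 0,"ty": 0,"tz": 0,"yaw": 0}
  ]
}}

```text
clock: 36.92
ee_pos: [0.3816, 0.4155, 0.2897]
tool_rot: [0.464, 1.52, -0.032]
contact_force: [-0.5, 0.4, -0.2]
opening: 0.992
```

```bash

python3 - <<'E'
from h import *
st();S=save('scene','s27.png');T=save('top','t27.png');W=save('wrist','w27.png')
P=wpts(W);c=(.4187,.285)
for lo,hi in((.082,.095),(.156,.175)):
    Q=region(P,c,lo,hi,.05); print(lo,len(Q), len(Q) and (rect(Q),np.median(Q,0).round(4)))
PT=pts(T);PT0=pts(load('top0'))
for P,n in((PT0,'before'),(PT,'after')):
    print(n)
    for nm,cc,lo,hi,r in(('jar',(.447,-.106),.03,.2,.04),('bottle',(.61,-.38),.03,.2,.06),('neighfin',(.456,-.342),.045,.062,.03),('carfin',(.443,-.287),.045,.062,.03),('heel',(.4187,.285),.156,.175,.03),('tip',(.614,.376),.03,.2,.09)):
        Q=region(P,cc,lo,hi,r); print(nm,len(Q),len(Q)>4 and rect(Q), len(Q)>4 and np.median(Q[:,2]).round(4))
C=region(PT,(.443,-.287),.012,.034,.045); print('block',rect(C))
a=np.radians(15);L=(C[:,:2]-np.array([.4428,-.2866]));lx=L@[np.cos(a),np.sin(a)];
k=abs(lx)<.02;
A=np.c_[C[:,:2]-[.4428,-.2866],np.ones(len(C))][k]; print('plane slope',np.linalg.lstsq(A,C[k,2],rcond=None)[0].round(3), np.median(C[k,2]))
E
```

```text
t 36.92 p [381.6 415.5 289.7] yaw(jaw) 61.63 tilt [ 0.0505 -0.0016 -0.9987] F [-0.55  0.45 -0.17] open 84.8
0.082 863 ((array([419.5, 288.1]), array([40.5, 63.4]), 61.6), array([0.4087, 0.2957, 0.0856]))
0.156 14 ((array([424.1, 298.1]), array([ 1.4, 13.1]), 68.7), array([0.4262, 0.2975, 0.1581]))
before
jar 236 (array([ 447. , -107.1]), array([39.8, 42.1]), 0.6) 0.0502
bottle 569 (array([ 620.3, -387.5]), array([55.4, 48.3]), 22.7) 0.0898
neighfin 61 (array([ 456.3, -342.4]), array([25.5, 11.2]), 15.5) 0.0571
carfin 0 False False
heel 84 (array([419.3, 284.4]), array([23. , 17.7]), 63.1) 0.1625
tip 1124 (array([613.8, 375.7]), array([98.4, 70.8]), 0.2) 0.0516
after
jar 233 (array([ 447. , -107.1]), array([39.8, 42.4]), 0.4) 0.0504
bottle 565 (array([ 620.4, -387.5]), array([55.6, 48.8]), 21.8) 0.0897
neighfin 54 (array([ 456.3, -342.1]), array([25.7, 10.6]), 16.7) 0.0572
carfin 51 (array([ 444.6, -286. ]), array([24.4, 10.3]), 12.1) 0.0576
heel 82 (array([420.9, 286.4]), array([22.4, 17.5]), 60.3) 0.1618
tip 1124 (array([614.1, 376.2]), array([70.9, 99.1]), 89.8) 0.0515
block (array([ 445.4, -293.2]), array([73.2, 76.3]), 14.8)
plane slope [-0.02   0.011  0.019] 0.018237541242680955
```

View pics/s27.png

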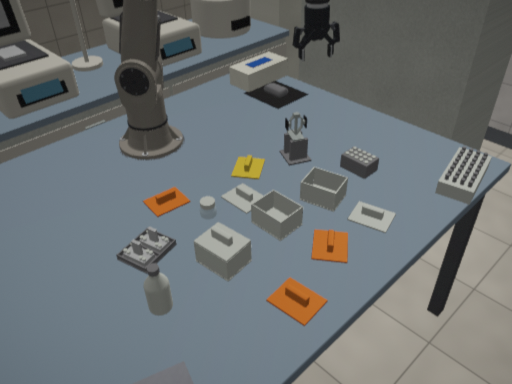

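View pics/t27.png

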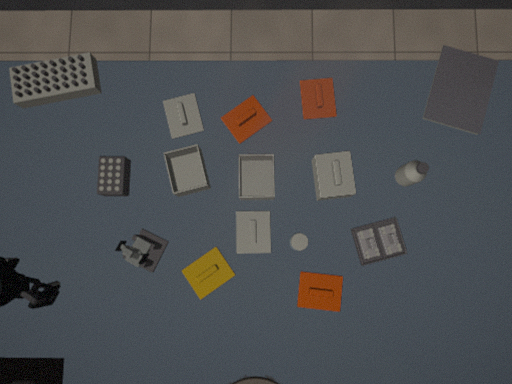

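```bash
python3 - <<'E'
from h import *
print(finish_job())
E
```

```text
the job is handed in; nothing more can be done
None
```

The carrier was in tub 2. It now stands flat in the tray's empty bay, and the forceps hang back on their stand. I handed the job in at about 37 s of the 72 s allowed; the hand-in reports no verdict.

**What I did:** I took the lid off tub 1 (empty), then off tub 2, and set both lids on free bench. I lifted the carrier by its fin with the forceps, lowered it into the bay until its weight came off the tool, and opened the jaws. I hung the forceps up and backed the arm away.

**Last checks:**
- **Carrier:** the fin is within about 2 mm of the bay centre. Its top is at 57.6 mm, against 57.2 mm for the neighbouring carrier, so it is fully seated.
- **Forceps:** they are upright with the heel at 162 mm, as at the start, and hang about 2.5 mm from where they were.
- **Bystanders:** the neighbouring carrier, jar, bottle and tip box moved less than 1 mm.

**What disagreed or was not ideal:**
- The scene camera read about 4 mm off the top and wrist cameras, so I used those two.
- The gripper read about 6 mm less than the actual width over the forceps pads. I went by the pictures for the jaw opening.
- The tool tilted slightly during moves, so the carrier leaned by up to about 2° while carried.
- While closing on lid 2, a finger nudged its handle with about 3 N before I re-centred.
- The forceps met the stand with about 9 N.

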